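# Fetch the domino box from under the other games

## Task

We want to play dominoes, but the other games lie on the long domino box in the games rack. Clear the draughts box, the card box and the dice tin onto the cork mat, then lay the domino box flat in the serving tray, and then put the other three back in the rack as one neat flat pile, largest at the bottom and smallest on top, lengthwise like the domino box was and squared close up against both fences of its corner. Leave the two remote controls beside them where they are.

Things in the scene. Friction and masses are not known exactly. Their poses are not given: they have to be found in the camera images.
- dominoes_mid (a point): Centre of the domino box: closed brown wooden box with a paler slide-in lid, 240 long (its x) x 66 wide (its y) x 40 mm high, about 0.45 kg, lid up. It starts in the rack, lying along the rack's x, about 3 mm clear of both fences.
- draughts_mid (a point): Centre of the folded travel draughts box: pale wood with a chequered top, 116 long (its x) x 64 wide (its y) x 22 mm high, about 0.16 kg. Starts flat on one end half of the domino box, its x along it. The largest of the three small games.
- cards_mid (a point): Centre of the card box: closed cardboard box with a white top and five dark diamonds, 98 long (its x) x 58 wide (its y) x 20 mm high, about 0.12 kg. Starts flat on the other end half of the domino box, its x along it. The middle-sized small game.
- tin_mid (a point): Centre of the dice tin: closed bare metal tin, 78 long (its x) x 48 wide (its y) x 18 mm high, about 0.09 kg. Starts flat on the draughts box, a little askew. The smallest.
- rack: Games rack, fixed: pale wood board 260 (x) x 96 (y) x 8 mm; two fences meet at its +x +y corner, 60 mm above the board. Origin: centre of underside. End fence: full width, inner face x = +122 mm. Side fence: inner face y = +40 mm, 8 mm thick, two pieces, x = +100 to +122 and +24 to +44 mm; between them a finger gap open down to the board; no fence from x = +24 to the -x end.
- mat: The side area: plain cork mat, fixed, 270 (x) x 160 (y) x 4 mm thick. Origin: centre of the underside.
- tray: The serving tray, fixed: dark wood with a black bow handle at each end (to 46 mm high). Inside 270 (x) x 120 (y) mm, floor 6 mm above the table, rim 22 mm above the table and 8 mm thick. Origin: centre of the underside, x along its length.
- remote_long_mid (a point): Centre of the longer black remote control, 190 (its x) x 44 x 17 mm, lying on the table. To be left alone.
- remote_short_mid (a point): Centre of the shorter black remote control, 145 (its x) x 38 x 17 mm, lying on the table. To be left alone.

How it is judged:
On the way, in this order (a step that is already met when the one before it is completed fails the run):
1. the draughts box, the card box and the dice tin all lie on the cork mat (centres over it) (x of draughts_mid in the frame of mat between -0.135 and 0.135 m and y of draughts_mid in the frame of mat between -0.08 and 0.08 m and z of each of draughts_mid, cards_mid, tin_mid in the frame of mat below 0.06 m and linear speed of each of draughts, cards, tin below 0.02 m/s and x of cards_mid in the frame of mat between -0.135 and 0.135 m and y of cards_mid in the frame of mat between -0.08 and 0.08 m and x of tin_mid in the frame of mat between -0.135 and 0.135 m and y of tin_mid in the frame of mat between -0.08 and 0.08 m), for 0.2 s.
2. the domino box lies flat on the floor of the serving tray (x of dominoes_mid in the frame of tray between -0.016 and 0.016 m and y of dominoes_mid in the frame of tray between -0.028 and 0.028 m and z of dominoes_mid in the frame of tray between 0.021 and 0.031 m and angle between dominoes_mid's own z axis and vertical below 0.06 rad and linear speed of dominoes below 0.02 m/s), for 0.2 s.
At the end, for the whole second after the job is handed in: The domino box lies flat on the tray's floor, and in the rack's fenced corner lie the draughts box on the board, the card box on it and the dice tin on top, each flat, within 0.1 rad of the rack's direction and within 10 mm of both fences; all at rest (all of step 2 and x of draughts_mid in the frame of rack between 0.054 and 0.066 m and y of draughts_mid in the frame of rack between -0.002 and 0.01 m and z of draughts_mid in the frame of rack between 0.015 and 0.023 m and angle between the x axis of each of draughts_mid, cards_mid, tin_mid and the x axis of rack, either way round below 0.1 rad and angle between each of draughts_mid, cards_mid, tin_mid's own z axis and vertical below 0.08 rad and linear speed of each of draughts, cards, tin below 0.02 m/s and x of cards_mid in the frame of rack between 0.063 and 0.075 m and y of cards_mid in the frame of rack between 0.001 and 0.013 m and z of cards_mid in the frame of rack between 0.036 and 0.044 m and x of tin_mid in the frame of rack between 0.073 and 0.085 m and y of tin_mid in the frame of rack between 0.006 and 0.018 m and z of tin_mid in the frame of rack between 0.055 and 0.063 m); the robot touches nothing.
It fails at once if the longer remote is moved more than 30 mm (distance of remote_long_mid from where it was at the start of the episode above 0.03 m).
It fails at once if the shorter remote is moved more than 30 mm (distance of remote_short_mid from where it was at the start of the episode above 0.03 m).
It also fails if it takes over 147 s, if anything falls off the work surface, if the arm or the gripper's body presses on something with over 40 N, if the wrist force passes 120 N, or if a joint passes its speed limit or range.

## Robot

A 6-joint arm with a two-finger parallel gripper is mounted at the origin on the work surface. World frame = base frame: x ahead of the robot, y to its left, z up, the work surface at z = 0. Lengths are in m, angles in rad, forces in N, time in s.
With the tool pointing down it reaches from about 0.35 to 0.775 m from the base axis. Payload 7.3 kg.
Tool frame: the origin (TCP) lies midway between the tips of the shut fingers; the grasp point (between the pads) lies 19 mm behind it; z points along the fingers, y is the line along which they close (so a half turn about z gives the same grasp; the last joint's range is limited). The gripper opens to 92 mm and grips with 3 to 60 N. Pads are 19 mm wide; open, the fingers measure 130 mm over their backs; the gripper's body (75 mm by 190 mm) begins 47 mm behind the grasp point.
Start: joints at [1.17, 0.342, 1.524, -0, 1.275, -0.146], TCP at [0.132, 0.508, 0.204] pointing down, gripper open.
Joint ranges: [-2.53, 2.53], [-0.77, 2.02], [0.04, 2.7], [-1, 4.14], [0.28, 2.66], [-3.11, 3.11]. Speed limits (rad/s): [2.57, 2.57, 3.14, 3.14, 3.14, 3.14].

## Interface

Orientations are given as a unit quaternion [w, x, y, z].
In Python, from rig import bot gives the robot as it stands. The module is installed in compiled form; this text tells all that it offers.
- The arm moves only by the tool apply_moves, never from a script. Its argument "motion" is a list of rows, each a list of 7 numbers: the shift along the world's x, y, z scaled (see below), then the turn, a rotation vector about the world's x, y, z scaled (see below), then the closure, from -1 (fully open) to 1 (shut), so that 0 is half open. A call has 1 to 8 rows; each row is the pose to reach, as a shift and turn from the pose commanded when the call began; what a row does not reach only later rows make up. The controller multiplies each number of a shift by 300 mm and each number of a turn by 90 degrees. A row lasts 1/12 s, in which the tool goes at most 41.7 mm and 7.16 degrees, less where a joint would pass 70% of its speed; a pose out of reach is approached as far as the arm can. A call with a number of a shift or a turn outside -1 to 1 is refused whole. A call with a gripper value outside its range is refused whole. The fingers move at their own pace and stop on an object; "force" is the grip in N (left out, the last holds). Time passes only in rows, so rows that repeat a pose let the fingers close. It gives the time, the measured TCP pose, the force and the opening at its end, in the units of the state.
- bot.get_obs(): the state, without advancing time (a new reading comes with each control period).
- bot.snapshot(name): name is "side" or "top"; returns a dict with "pixels" (384x512x3 uint8, blue, green, red), "z_map" (384x512 float32, m along the optical axis (not along the pixel's ray), 0 where there is no reading), "fx", "fy", "cx", "cy" (pixels), "k1" (the pictures are not rectified: a ray, as slopes to the right and down, at radius r is drawn at 1 + k1 r^2 times it, then the intrinsics apply), "cam_to_world" (4x4, takes a point from camera to world coordinates). Camera axes: x right, y down, z forward; pixel columns grow to the right and rows downward; lengths in m; the calibration is good to about 2 mm. A picture is of the moment at which its call begins.
- bot.sign_off(): hands the job in, once; it reports no verdict.
The state is a dict: "time_s": time; "joints": joint angles; "qd": joint speeds; "tau": joint torques, N m; "tcp_pos": TCP position; "tcp_rot": TCP orientation; "ft_force": force on the tool from outside, world axes, zero at the start; "ft_torque": the same for the moment, N m; "gripper_width": finger opening in m.
Only numpy, scipy, OpenCV 4.12 (cv2) and the standard library are available. Lean on these libraries where they do the work, as an engineer would, in place of code of your own. Each camera call takes 0.05 s, during which the arm holds its last target. There are 200 camera calls.

## Working session

There is one attempt and no reset: what is moved stays moved. The work goes in short steps, Python scripts to look and compute and a tool call to move; the robot and the scene stay as the last step left them, time stands still between calls to the robot, and variables do not carry over. Pictures are saved under pics/ and viewed, on a budget of 14 in all, crops included, one or two more only if the job needs it, and the job is handed in when it is done.

Besides the shell and the picture viewer there is one more tool, called after "Emit:" by a JSON object that holds its "api" and its "payload", one argument or row to a line. apply_moves: Moves the arm, as the interface text tells. Shifts and turns lie within -1 to 1; 1 stands for 300 mm of shift or 90 degrees of turn. Its arguments: {"type":"object","properties":{"motion":{"type":"array","items":{"type":"array","items":{"type":"number"}}},"force":{"type":"number"}},"required":["motion"]}

```bash
mkdir -p pics
cat > h.py <<'E'
import numpy as np, cv2, sys
from rig import bot
def snap(n,f=None):
    s=bot.snapshot(n)
    if f: cv2.imwrite('pics/'+f,s['pixels'])
    return s
def rays(s,uv):
    uv=np.asarray(uv,float).reshape(-1,2)
    p=np.c_[(uv[:,0]-s['cx'])/s['fx'],(uv[:,1]-s['cy'])/s['fy']]
    q=p.copy()
    for _ in range(20): q=p/(1+s['k1']*(q**2).sum(1,keepdims=True))
    return q
def plane(s,uv,z):
    q=rays(s,uv);M=np.asarray(s['cam_to_world']);d=np.c_[q,np.ones(len(q))]@M[:3,:3].T
    t=(z-M[2,3])/d[:,2];return M[:3,3]+d*t[:,None]
def cloud(s):
    h,w=s['z_map'].shape;u,v=np.meshgrid(np.arange(w),np.arange(h))
    q=rays(s,np.c_[u.ravel(),v.ravel()]);M=np.asarray(s['cam_to_world']);z=s['z_map'].ravel()[:,None]
    P=(np.c_[q,np.ones(len(q))]*z)@M[:3,:3].T+M[:3,3]
    P[z[:,0]==0]=np.nan
    return P.reshape(h,w,3)
E
python3 - <<'E'
from h import *
a=snap('top','t0.png');b=snap('side','s0.png')
for s in(a,b):print(s['fx'],s['k1'],np.round(s['cam_to_world'],3).tolist())
print(bot.get_obs())
E
```

```text
403.35398911039806 -0.07438647546932589 [[-0.005, -0.99, 0.143, 0.404], [-1.0, 0.009, 0.023, -0.021], [-0.024, -0.143, -0.989, 1.091], [0.0, 0.0, 0.0, 1.0]]
445.50675920793316 -0.09617145643530789 [[0.999, -0.035, 0.036, 0.492], [-0.049, -0.591, 0.805, -0.869], [-0.007, -0.806, -0.592, 0.725], [0.0, 0.0, 0.0, 1.0]]
{'time_s': 0.1, 'joints': array([ 1.17000133e+00,  3.42639563e-01,  1.52491360e+00, -6.12462642e-06,
        1.27539650e+00, -1.46000271e-01]), 'qd': array([-0.0014623 , -0.00126647, -0.00236332,  0.00064725,  0.00103384,
        0.00075065]), 'tau': array([ 2.04628821e-03, -4.32001019e+01, -2.44694853e+01,  7.18493946e-02,
        5.25889895e-02, -1.66159992e-05]), 'tcp_pos': array([0.13215126, 0.50769239, 0.20292423]), 'tcp_rot': array([-1.80378010e-04,  1.27052113e-01,  9.91895811e-01, -6.54091754e-04]), 'ft_force': array([-0.15601918, -0.34378118,  0.23357479]), 'ft_torque': array([ 0.03013205,  0.03151611, -0.03178255]), 'gripper_width': 0.09155431586080767}
```

View pics/t0.png

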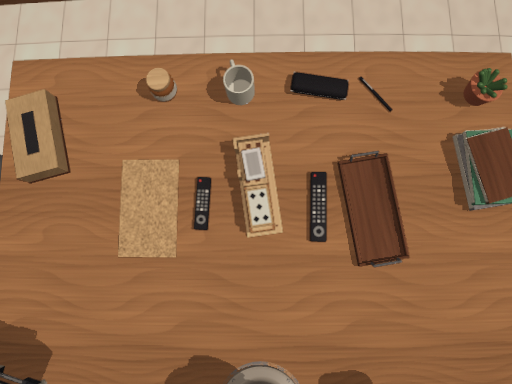

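View pics/s0.png

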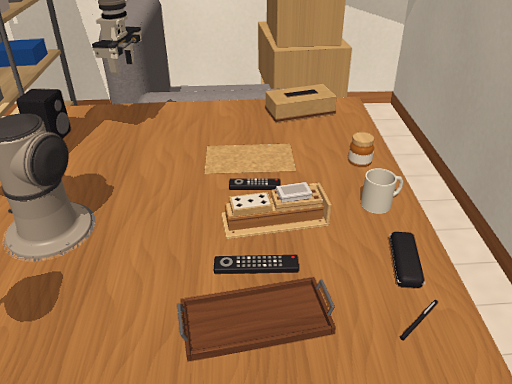

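The top view shows the mat at (149,208), the short remote at (202,203), the rack with the games at (258,187), the long remote at (318,207) and the tray at (372,209). The end fence is at the far (+x) end and the side fence is on +y. Next I'll measure with depth.

Run:
```python
from h import *
s=snap('top');P=cloud(s);Z=P[...,2]
b=snap('side')
c=s['pixels'][125:245,190:410];d=b['pixels'][160:250,200:350]
C=cv2.resize(c,None,fx=3.6,fy=3.6,interpolation=cv2.INTER_CUBIC);D=cv2.resize(d,(300,180),interpolation=cv2.INTER_CUBIC)
cv2.imwrite('pics/c1.png',C)
print('table z',np.nanmedian(Z[250:330,200:400]))
hsv=cv2.cvtColor(s['pixels'],cv2.COLOR_BGR2HSV)
def fit(m,lab,z):
    m=m.astype(np.uint8)
    cs,_=cv2.findContours(m,cv2.RETR_EXTERNAL,cv2.CHAIN_APPROX_NONE)
    c=max(cs,key=cv2.contourArea).reshape(-1,2)
    w=plane(s,c,z)[:,:2]
    r=cv2.minAreaRect((w*1000).astype(np.float32));print(lab,len(c),np.round(r[0],1),np.round(r[1],1),round(r[2],1),'medz',np.nanmedian(Z[m>0]))
roi=np.zeros(Z.shape,bool);roi[130:245,228:288]=1
np.set_printoptions(linewidth=250)
for y in range(132,240,4): print(y,(np.nan_to_num(Z[y,228:288:3])*1000).astype(int))
t=np.zeros_like(roi);t[145:275,330:412]=1
fit(t&(Z>.013),'tray rim',.022)
m=np.zeros_like(roi);m[150:265,110:187]=1
fit(m&(hsv[...,1]<150)&(hsv[...,2]>120),'mat',.004)
fit(m&(Z>.0025),'mat z',.004)
for l,u in(('short',slice(188,216)),('long',slice(300,335))):
    q=np.zeros_like(roi);q[165:250,u]=1;fit(q&(s['pixels'].max(2)<75),l,.017)
```

```text
table z 0.0008158290397746182
132 [ 0  0  0  0  2  0  0  2  2  0  0  2 -1 -2  0  0  2  2  2  2]
136 [ 1  1 -2  0  2  3 72 67 64 68 66 66 64 67  0  0  1  0  0 -2]
140 [ 0  1 67 66 67 58 58 49 45 41 67 69 26 26  2  0  1  0  0  3]
144 [ 0  1 68 48 70 70 72 70 68 72 70 68  0  6  1  0  0  1  3 -1]
148 [ 0  2 68 16 70 71 72 69 74 70 89 68  6  7  0  1  2  0  0  1]
152 [ 0  1 -1 26 68 86 87 88 85 88 90 70  7  8 -1  2  0  5  0 -1]
156 [ 3  2  1  8 70 88 87 86 88 87 89 71 10  7  8  1  0  0  2  0]
160 [ 1  6  2  4 70 89 86 92 91 90 89 87 71  5  9  0  1  0  1  3]
164 [ 0  1  0  6 72 85 87 89 86 89 91 87 72 12  7  1  0  0 -1 -3]
168 [ 1  2 -4 10  8 68 87 90 88 83 85 89 70  4  5  1  1  1  3  2]
172 [ 0  0  0 69 41 70 88 88 92 90 90 89 69  6  8  3  0  0 -1  1]
176 [ 2  2  1  0 69 72 89 87 83 87 89 86 89  4 10  8  0  0 -1  4]
180 [ 3  0  1  2 22 73 87 82 86 74 66 69 74 47  9  9  0  1  2  1]
184 [ 2 -2 -2 -1  8 71 70 69 71 70 71 64 60 50 12  8 -3 -1  0 -1]
188 [ 1  3  1 -2  7 41 50 48 49 49 69 65 66 47 11  8 -3 -1  2  3]
192 [ 2  2 -2  0  0  9 68 70 67 65 69 67 70 65  9  8  0  2  0 -2]
196 [ 3 -2  0 
[... 355 characters left out ...]
7 70 68 68  9  7  6  0 -1]
220 [ 0  0  1  3  0 -1 10 67 69 67 68 68 68 68 71 45 10  4 -2 -3]
224 [ 1 -1  1  0  0  0  9 49 66 68 69 68 69 69 65 48  9  7  0  0]
228 [ 1  2  0  0  2  0 12 48 49 48 45 51 47 50 50 47  6  9  4  0]
232 [ 0  0 -2  1 -3  4  6 42 48 42 23  7 12 12  8 11 11 12  3  0]
236 [ 0  3  2  0  1  0  0  9  8 10  1  1  1  0  0 -5  2  0  0  3]
tray rim 314 [ 512.6 -301.6] [305.1 137.7] 9.6 medz 0.022003506946278062
mat 380 [526.4 310.3] [321.2 217.4] 1.2 medz 0.003517590052358077
mat z 518 [520.5 312.8] [288.4 203.3] 6.7 medz 0.00490552426005797
short 202 [531.3 155.5] [ 38.5 142. ] 87.4 medz 0.01687923994460605
long 173 [ 520.1 -155.9] [ 43.2 185.9] 88.6 medz 0.017200408616974472
```

View pics/c1.png

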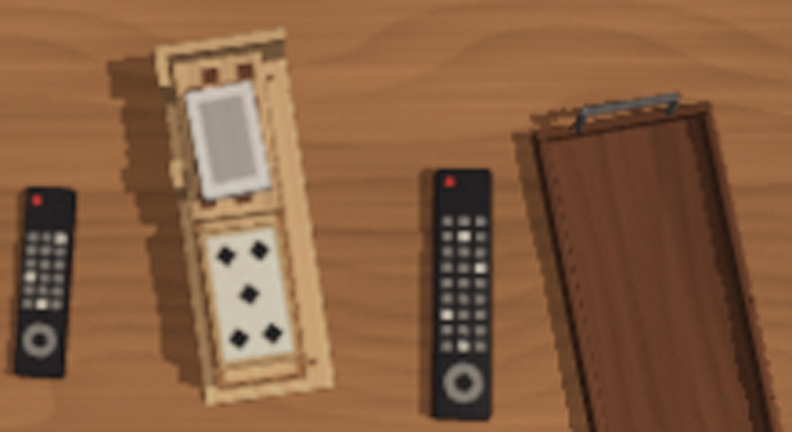

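The crop shows the end fence at the top, the side fence pieces on the left (+y), the tin on the draughts box at the far end and the cards at the near end. Now I'll measure precisely.

```bash
cat >> h.py <<'E'
def box(P,m,lab,s=None,z=None):
    """rect of largest blob of mask m, rays cast on plane z"""
    n,l,st,_=cv2.connectedComponentsWithStats(m.astype(np.uint8),connectivity=4)
    k=1+np.argmax(st[1:,4]);v,u=np.nonzero(l==k)
    w=plane(s,np.c_[u,v],z)[:,:2]*1000
    c=w.mean(0);r=cv2.minAreaRect(w.astype(np.float32));e,V=np.linalg.eigh(np.cov(w.T));a=V[:,1]*np.sign(V[0,1])
    ang=np.degrees(np.arctan2(a[1],a[0]))
    print(lab,'n',len(w),'mean',c.round(1),'rect',np.round(r[0],1),np.round(r[1],1),'ang pca %.1f rect %.1f'%(ang,r[2]),'size',np.sqrt(12*e[::-1]).round(1),'z',np.nanmedian(P[...,2][l==k]).round(4))
    return c,ang
E
cat > m1.py <<'E'
from h import *
s=snap('top');P=cloud(s);Z=P[...,2];hsv=cv2.cvtColor(s['pixels'],cv2.COLOR_BGR2HSV)
def roi(r0,r1,c0,c1):
    m=np.zeros(Z.shape,bool);m[r0:r1,c0:c1]=1;return m
Zm=cv2.medianBlur(Z.astype(np.float32),3)
box(P,roi(145,186,230,290)&(Zm>.079),'tin',s,.088)
box(P,roi(187,235,230,290)&(Zm>.058),'cards',s,.068)
for n,(y,x) in dict(mat=(208,150),table=(280,250),rack=(220,278),tray=(210,370),tbl2=(215,295)).items():
    print(n,hsv[y-3:y+4,x-3:x+4].reshape(-1,3).mean(0).round())
np.save('/tmp/z.npy',Z)
# rack -y edge / -x edge by table-height threshold
R=roi(128,242,225,295)&(Zm>.004)
def edge(pts,z,lab):
    w=plane(s,pts,z)[:,:2]*1000
    l=cv2.fitLine(w.astype(np.float32),cv2.DIST_HUBER,0,.01,.01).ravel()
    print(lab,'ang %.2f'%np.degrees(np.arctan2(l[1],l[0])),'pt',l[2:].round(1),len(w))
edge([(np.nonzero(R[y])[0].max()+.5,y) for y in range(142,228)],.008,'rack -y edge')
edge([(x,np.nonzero(R[:,x])[0].max()+.5) for x in range(250,278)],.008,'rack -x edge')
edge([(x,np.nonzero(R[:,x])[0].min()-.5) for x in range(240,266)],.068,'rack +x top')
T=roi(145,275,330,412)&(Zm>.013)
f=cv2.convexHull(np.argwhere(T)[:,::-1].astype(np.int32));q=np.zeros(Z.shape,np.uint8);cv2.fillConvexPoly(q,f,1)
box(P,q,'tray hull',s,.022)
fl=roi(150,270,335,410)&(Zm<.0125)&(q>0);box(P,cv2.erode(fl.astype(np.uint8),np.ones((2,2))),'tray floor',s,.006)
M=roi(150,270,100,190)&(hsv[...,2]>150);box(P,M,'mat',s,.004)
E
python3 m1.py
```

```text
tin n 586 mean [620.6  16.5] rect [620.7  16.3] [79.9 49.7] ang pca 10.9 rect 9.9 size [79.6 48.6] z 0.0884
cards n 869 mean [513.2   2.5] rect [513.6   2.6] [98.3 57.8] ang pca 8.6 rect 8.9 size [98.1 57.9] z 0.0687
mat [ 16. 119. 179.]
table [ 13. 146. 154.]
rack [ 16. 110. 195.]
tray [ 10. 151. 101.]
tbl2 [ 13. 147. 148.]
rack -y edge ang 7.86 pt [582.3 -41.1] 86
rack -x edge ang -82.92 pt [444.4 -10.2] 28
rack +x top ang -82.52 pt [702.7  23.5] 26
tray hull n 5853 mean [ 510.3 -302.1] rect [ 513.1 -301.5] [308.4 140.2] ang pca 9.7 rect 9.6 size [299.9 138.1] z 0.0072
tray floor n 4098 mean [ 508.7 -307.3] rect [ 511.4 -307.5] [268.3 116.4] ang pca 9.9 rect 9.6 size [267.6 114.9] z 0.0065
mat n 7971 mean [530.7 312.2] rect [536.3 321.1] [302.6 255.1] ang pca 5.1 rect 1.0 size [311.6 223.7] z 0.0038
```

Run:
```python
from h import *
s=snap('top');P=cloud(s)
hsv=cv2.cvtColor(cv2.medianBlur(s['pixels'],5),cv2.COLOR_BGR2HSV)
m=np.zeros(P.shape[:2],bool);m[150:270,100:190]=1
for t in(125,130,135):box(P,m&(hsv[...,1]<t),'mat',s,.004)
# side cross-check of rack: depth of domino top + fence
b=snap('side');Q=cloud(b)
w=Q.reshape(-1,3)*1000;c=np.array([573.3,6.2]);a=np.radians(8);R=np.array([[np.cos(a),np.sin(a)],[-np.sin(a),np.cos(a)]])
r=(w[:,:2]-c)@R.T;ok=(abs(r[:,0])<140)&(abs(r[:,1])<60)
z=w[:,2]
f=ok&(z>20)&(z<40)&(r[:,0]<90)&(r[:,0]>-90);print('domino -y face y (exp -29):',np.median(r[f,1]))
g=ok&(z>4)&(z<12);print('board xmin,ymin pct',np.percentile(r[g,0],[1,99]),np.percentile(r[g,1],[1,2,99]))
g=ok&(z>60)&(r[:,0]>115);print('fence x', np.percentile(r[g,0],[2,50,98]))
```

```text
mat n 5489 mean [519.7 305.7] rect [521.5 306. ] [159.1 266.2] ang pca -0.6 rect 89.5 size [266.9 158.2] z 0.0048
mat n 5517 mean [519.7 305.8] rect [521.4 306.2] [159.6 266.2] ang pca -0.7 rect 89.4 size [267. 159.] z 0.0048
mat n 5593 mean [520.4 305.8] rect [522.  306.6] [161.4 270. ] ang pca -0.6 rect 89.5 size [268.3 160.4] z 0.0048
domino -y face y (exp -29): -31.464639941577452
board xmin,ymin pct [-126.92157729  125.93596418] [-53.91066847 -53.35398788  34.58985009]
fence x [115.32556841 126.35090285 132.29175453]
```

Emit:
{"api": "apply_moves", "payload": {
  "motion": [
    [0.8,-0.8,0,0,0,0.283,-1],
    [0.8,-0.8,0,0,0,0.283,-1],
    [0.8,-0.8,0,0,0,0.283,-1],
    [0.8,-0.8,0,0,0,0.283,-1],
    [0.8,-0.8,0,0,0,0.283,-1],
    [0.8,-0.8,0,0,0,0.283,-1],
    [0.8,-0.8,0,0,0,0.283,-1],
    [0.8,-0.8,0,0,0,0.283,-1]
  ],
  "force": 15
}}

```text
time_s: 1.02
tcp_pos: [0.357, 0.2829, 0.2038]
tcp_rot: [0.0, -0.095, 0.995, 0.0]
ft_force: [0.5, 1.5, -0.5]
gripper_width: 0.0915
```

Emit:
{"api": "apply_moves", "payload": {
  "motion": [
    [0.8,-0.8,0,0,0,0,-1],
    [0.8,-0.8,0,0,0,0,-1],
    [0.8,-0.8,0,0,0,0,-1],
    [0.8,-0.8,0,0,0,0,-1],
    [0.8,-0.8,0,0,0,0,-1],
    [0.8,-0.8,0,0,0,0,-1],
    [0.8,-0.8,0,0,0,0,-1],
    [0.8,-0.8,0,0,0,0,-1]
  ]
}}

```text
time_s: 1.68
tcp_pos: [0.5928, 0.047, 0.2035]
tcp_rot: [0.0, -0.095, 0.996, 0.0]
ft_force: [1.0, -0.3, 0.8]
gripper_width: 0.0915
```

Emit:
{"api": "apply_moves", "payload": {
  "motion": [
    [0,0,0,0,0,0,-1],
    [0,0,0,0,0,0,-1],
    [0,0,0,0,0,0,-1]
  ]
}}

```text
time_s: 1.93
tcp_pos: [0.5912, 0.0489, 0.2031]
tcp_rot: [-0.001, -0.094, 0.996, 0.0]
ft_force: [-0.0, 0.2, 0.3]
gripper_width: 0.0918
```

Emit:
{"api": "apply_moves", "payload": {
  "motion": [
    [0.098,-0.111,0,0,0,0,-1],
    [0.098,-0.111,-0.1,0,0,0,-1],
    [0.098,-0.111,-0.2,0,0,0,-1],
    [0.098,-0.111,-0.3,0,0,0,-1],
    [0.098,-0.111,-0.38,0,0,0,-1],
    [0.098,-0.111,-0.43,0,0,0,-1],
    [0.098,-0.111,-0.43,0,0,0,-1],
    [0.098,-0.111,-0.43,0,0,0,-0.3]
  ]
}}

```text
time_s: 2.6
tcp_pos: [0.6203, 0.0168, 0.0747]
tcp_rot: [-0.001, -0.096, 0.995, 0.0]
ft_force: [-0.5, 0.1, 1.0]
gripper_width: 0.0888
```

Emit:
{"api": "apply_moves", "payload": {
  "motion": [
    [0,0,0,0,0,0,1],
    [0,0,0,0,0,0,1],
    [0,0,0,0,0,0,1],
    [0,0,0,0,0,0,1],
    [0,0,0,0,0,0,1],
    [0,0,0,0,0,0,1]
  ],
  "force": 15
}}

```text
time_s: 3.1
tcp_pos: [0.6212, 0.0155, 0.0749]
tcp_rot: [0.0, -0.095, 0.996, -0.0]
ft_force: [0.3, 1.1, 0.6]
gripper_width: 0.0498
```

Emit:
{"api": "apply_moves", "payload": {
  "motion": [
    [0,0,0,0,0,0,1],
    [0,0,0,0,0,0,1],
    [0,0,0.05,0,0,0,1],
    [0,0,0.15,0,0,0,1],
    [0,0,0.25,0,0,0,1],
    [0,0,0.25,0,0,0,1]
  ]
}}

```text
time_s: 3.6
tcp_pos: [0.6243, 0.0152, 0.1559]
tcp_rot: [0.005, -0.095, 0.995, -0.001]
ft_force: [-0.0, -0.0, 1.1]
gripper_width: 0.0098
```

Emit:
{"api": "apply_moves", "payload": {
  "motion": [
    [-0.04,0.1,0,0,0,0,1],
    [-0.08,0.2,0,0,0,0,1],
    [-0.12,0.32,0,0,0,0,1],
    [-0.16,0.44,0,0,0,0,1],
    [-0.2,0.55,0,0,0,0,1],
    [-0.25,0.66,0,0,0,0,1],
    [-0.29,0.76,0,0,0,0,1],
    [-0.32,0.83,0,0,0,0,1]
  ]
}}

```text
time_s: 4.27
tcp_pos: [0.5235, 0.2671, 0.1493]
tcp_rot: [-0.0, -0.096, 0.995, 0.0]
ft_force: [0.7, -0.2, 0.4]
gripper_width: 0.0004
```

Emit:
{"api": "apply_moves", "payload": {
  "motion": [
    [0,0,0,0,0,0,1],
    [0,0,0,0,0,0,1],
    [0,0,0,0,0,0,1]
  ]
}}

```text
time_s: 4.52
tcp_pos: [0.5252, 0.264, 0.1493]
tcp_rot: [-0.0, -0.095, 0.995, -0.0]
ft_force: [0.7, 0.6, -0.6]
gripper_width: 0.0005
```

The grasp missed: the fingers shut to zero. I'll look.

```bash
cat > m2.py <<'E'
from h import *
import sys
s=snap('top');P=cloud(s);Z=P[...,2]
Zm=cv2.medianBlur(Z.astype(np.float32),3)
for y in range(134,190,4): print(y,(np.nan_to_num(Z[y,228:288:3])*1000).astype(int))
def roi(r0,r1,c0,c1):
    m=np.zeros(Z.shape,bool);m[r0:r1,c0:c1]=1;return m
box(P,roi(125,186,225,300)&(Zm>.079),'tin',s,.088)
box(P,roi(187,235,230,290)&(Zm>.058),'cards',s,.068)
C=cv2.resize(s['pixels'][120:250,100:320],None,fx=3.5,fy=3.5,interpolation=cv2.INTER_CUBIC)
cv2.imwrite('pics/c2.png',C)
E
python3 m2.py
```

```text
134 [ 1  0  0  4  0  1 -1  0 -1 -2  0 68 67 68 -3 -2  0  1 -1  1]
138 [ 1 -1 66 67 67 70 65 70 64 60 61 54 49 45  0 -1 -1 -1  3  3]
142 [ 0  1 71 48 44 69 71 68 67 70 66 68 13  6 -2  2 -2 -1 -5  1]
146 [ 0  0 70 10 71 70 71 69 71 75 70 71 11  8  1  3  2 -2 -2 -1]
150 [-1  4 48 32 72 72 86 86 88 86 87 68 10  9  1  2  0  0  0  0]
154 [ 2  2  2  9 69 89 89 88 91 88 88 70 11 11  9  0 -1 -1  1 -1]
158 [ 0 -2  0  8 70 87 89 89 88 90 91 73 45  6  9  0  0  1  1  0]
162 [ 1  2  1  7 71 86 88 89 90 86 88 92 69 15 10  0 -2  1  2 -4]
166 [ 0  0  2  8 48 70 89 88 90 85 87 89 69  3  7  0  3  0  1  0]
170 [ 0  0  1 67  7 69 87 85 90 90 87 89 73  7 11  0  0 -2 -2  1]
174 [ 0  2  4 67 53 69 85 86 89 88 89 88 83  9  8  8  0  0  4  0]
178 [ 0  0  0  0 47 70 90 85 89 88 87 82 70 41  6  7  0 -1  0  0]
182 [ 1  0  4  2  9 70 72 68 68 72 70 70 70 60  6  8  0  2 -1  0]
186 [ 0  2  1 -2 10 67 65 57 55 50 48 49 50 52  8  7 -4  4  0 -2]
tin n 586 mean [620.5  16.6] rect [620.6  16.7] [80.2 48.3] ang pca 11.1 rect 10.4 size [79.8 48.4] z 0.0884
cards n 869 mean [513.1   2.5] rect [513.5   2.6] [98.6 57.8] ang pca 8.8 rect 8.9 size [98.3 57.8] z 0.0689
```

View pics/c2.png

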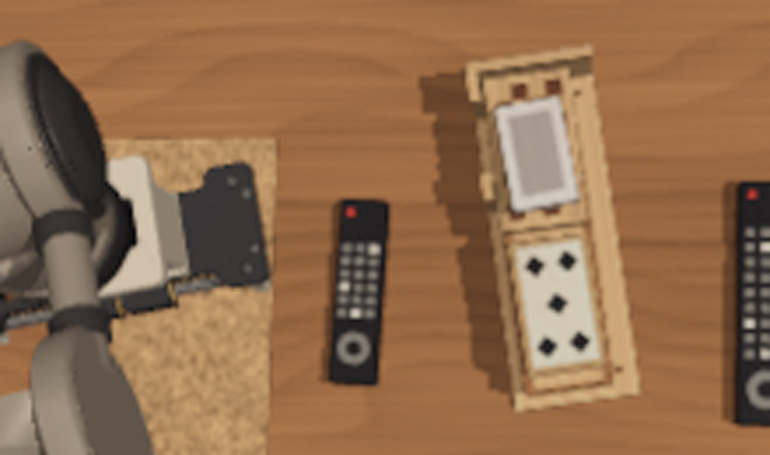

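Emit:
{"api": "apply_moves", "payload": {
  "motion": [
    [0.04,-0.1,0,0,0,0,-0.3],
    [0.08,-0.2,0,0,0,0,-0.3],
    [0.12,-0.32,0,0,0,0,-0.3],
    [0.16,-0.44,0,0,0,0,-0.3],
    [0.2,-0.55,0,0,0,0,-0.3],
    [0.25,-0.66,0,0,0,0,-0.3],
    [0.29,-0.76,0,0,0,0,-0.3],
    [0.32,-0.827,0,0,0,0,-0.3]
  ]
}}

```text
time_s: 5.23
tcp_pos: [0.6219, 0.0114, 0.1494]
tcp_rot: [0.0, -0.093, 0.996, -0.0]
ft_force: [0.2, 0.6, 0.1]
gripper_width: 0.0494
```

Emit:
{"api": "apply_moves", "payload": {
  "motion": [
    [0,0,0,0,0,0,-0.5],
    [0,0,-0.08,0,0,0,-0.5],
    [0,0,-0.16,0,0,0,-0.5],
    [0,0,-0.22,0,0,0,-0.5],
    [0,0,-0.25,0,0,0,-0.5],
    [0,0,-0.25,0,0,0,-0.5],
    [0,0,-0.25,0,0,0,-0.5]
  ]
}}

```text
time_s: 5.82
tcp_pos: [0.6212, 0.0161, 0.0748]
tcp_rot: [-0.0, -0.094, 0.996, 0.0]
ft_force: [-0.6, -0.2, 0.0]
gripper_width: 0.0688
```

Run:
```python
from h import *
b=snap('side')
cv2.imwrite('pics/s2.png',cv2.resize(b['pixels'][100:250,180:370],None,fx=4,fy=4,interpolation=cv2.INTER_CUBIC))
o=bot.get_obs();print(o['tcp_pos'],o['gripper_width'],o['ft_force'])
```

```text
[0.62174793 0.01619885 0.0756502 ] 0.06915022780236825 [-0.25270624  1.02185961  0.60383036]
```

View pics/s2.png

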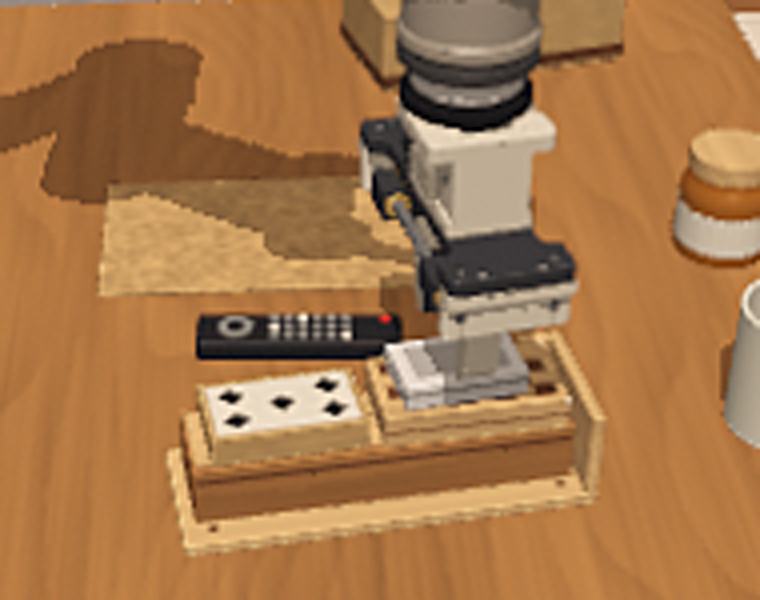

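The finger reaches down beside the tin, with its tip near the tin's base at about (480,400). I'll go 3 mm lower and close for longer, then check the width before lifting.

Emit:
{"api": "apply_moves", "payload": {
  "motion": [
    [0,0,-0.01,0,0,0,-0.5],
    [0,0,-0.01,0,0,0,1],
    [0,0,-0.01,0,0,0,1],
    [0,0,-0.01,0,0,0,1],
    [0,0,-0.01,0,0,0,1],
    [0,0,-0.01,0,0,0,1],
    [0,0,-0.01,0,0,0,1],
    [0,0,-0.01,0,0,0,1]
  ],
  "force": 20
}}

```text
time_s: 6.53
tcp_pos: [0.621, 0.0165, 0.0716]
tcp_rot: [0.0, -0.095, 0.996, 0.0]
ft_force: [0.2, 0.1, 0.8]
gripper_width: 0.0271
```

Emit:
{"api": "apply_moves", "payload": {
  "motion": [
    [0,0,0,0,0,0,1],
    [0,0,0,0,0,0,1]
  ]
}}

```text
time_s: 6.7
tcp_pos: [0.621, 0.0165, 0.0715]
tcp_rot: [-0.0, -0.095, 0.996, 0.0]
ft_force: [-0.7, 0.4, -0.0]
gripper_width: 0.0135
```

Run:
```python
from h import *
b=snap('side');Q=cloud(b)*1000
cv2.imwrite('pics/s3.png',cv2.resize(b['pixels'][150:220,260:340],None,fx=8,fy=8,interpolation=cv2.INTER_CUBIC))
np.set_printoptions(linewidth=250,suppress=True)
for v in range(170,208,2): print(v,'y',np.nan_to_num(Q[v,290:316:3,1]).astype(int),'z',np.nan_to_num(Q[v,290:316:3,2]).astype(int))
```

```text
170 y [-68 -77 -77 -78 -79 -78 -77 -76 -75] z [197 203 202 203 203 203 201 200 200]
172 y [-70 -83 -81 -80 -80 -77 -76 -77 -74] z [193 202 200 199 199 197 196 196 194]
174 y [-69 -80 -81 -81 -81 -74 -75 -72 -72] z [187 195 195 195 194 190 190 187 187]
176 y [-69 -80 -79 -77 -78 -74 -77 -67 -66] z [183 189 188 187 187 184 186 179 178]
178 y [-71 -78 -73 -72 -72 -68 -65 -69 -65] z [178 183 179 178 178 175 172 175 172]
180 y [-71 -71 -74 -71 -72 -69 -69 -64 -65] z [173 173 174 172 173 170 170 166 167]
182 y [-74 -73 -73 -73 -71 -70 -67 -66 -66] z [170 169 168 168 166 166 163 163 162]
184 y [-72 -74 -72 -72 -71  29 157  57  61] z [163 164 163 162 161  90   0  69  66]
186 y [ 25  -7 -10  -3  25  22  22  47  49] z [ 88 111 113 108  86  89  88  70  68]
188 y [ 5 -3  7 15  0 15 14 40 38] z [ 96 102  94  88   0  87  88  69  70]
190 y [10  8  6  4  6  8  9 30 28] z [87 88 89 90 88 87 86 69 71]
192 y [ 1 -1  1 -1 -2 -1  0 -2 20] z [87 89 86 88 89 87 86 88 70]
194 y [-8 -8 -7 -7 -8 -5 -6 -1 12] z [88 88 87 87 87 85 85 81 71]
196 y [-11 -10  -7 -10  -7  -5  -6  -3   0] z [84 84 81 83 80 78 79 76 74]
198 y [-14 -10  -7  -6  -8  -6  -3  -2  -5] z [81 77 75 74 75 73 71 70 72]
200 y [ -8 -11  -8  -9 -10  -9  -7 -10 -11] z [70 72 69 70 70 69 68 69 70]
202 y [-16 -15 -14 -15 -14 -14 -11 -11 -10] z [70 69 68 68 68 67 65 64 63]
204 y [-19 -19 -17 -14 -13 -15 -11 -14  -9] z [66 66 64 62 61 61 58 61 56]
206 y [-18 -16 -17 -16 -14 -14 -12 -12  -9] z [60 57 58 57 55 55 53 52 50]
```

View pics/s3.png

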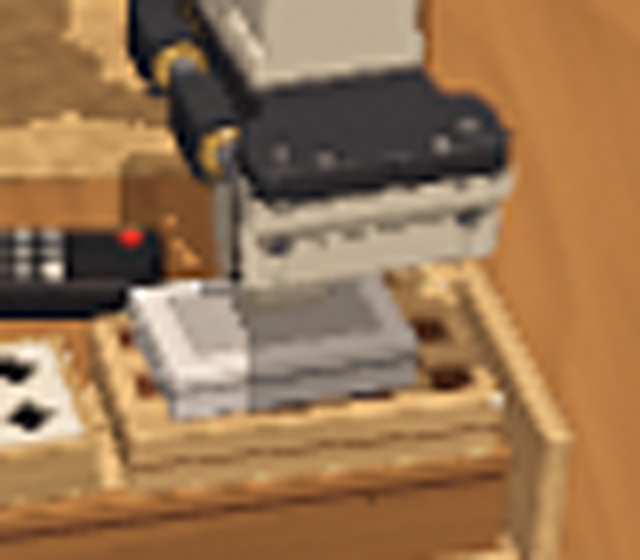

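The body's lower edge measures z ≈ 163 mm, where a TCP at z = 71.5 mm would put it at about 138. So the real tips seem to be some 25 mm higher than reported. I'll raise the tool and measure the fingertips directly.

Emit:
{"api": "apply_moves", "payload": {
  "motion": [
    [0,0,0.1,0,0,0,-0.3],
    [0,0,0.2,0,0,0,-0.3],
    [0,0,0.2,0,0,0,-0.3],
    [0,0,0.2,0,0,0,-0.3],
    [0,0,0.2,0,0,0,-0.3],
    [0,0,0.2,0,0,0,-0.3],
    [0,0,0.2,0,0,0,-0.3],
    [0,0,0.2,0,0,0,-0.3]
  ]
}}

```text
time_s: 7.42
tcp_pos: [0.6205, 0.0165, 0.1305]
tcp_rot: [-0.001, -0.095, 0.996, 0.0]
ft_force: [-0.1, -0.2, -0.1]
gripper_width: 0.0571
```

Run:
```python
from h import *
b=snap('side');Q=cloud(b)*1000
o=bot.get_obs();print(o['tcp_pos'],o['gripper_width'])
cv2.imwrite('pics/s4.png',cv2.resize(b['pixels'][120:210,250:340],None,fx=6,fy=6,interpolation=cv2.INTER_CUBIC))
np.set_printoptions(linewidth=250,suppress=True)
for v in range(150,192,1): print(v,'x',np.nan_to_num(Q[v,292:310:3,0]).astype(int),'y',np.nan_to_num(Q[v,292:310:3,1]).astype(int),'z',np.nan_to_num(Q[v,292:310:3,2]).astype(int))
```

```text
[0.62066563 0.01645823 0.13071717] 0.05909593969698667
150 x [602 607 614 620 626 633] y [-75 -87 -81 -80 -81 -77] z [252 258 254 254 254 251]
151 x [602 607   0 621 627 634] y [-78 -83   0 -77 -78 -75] z [251 254   0 249 250 248]
152 x [602 608 615 621 628 634] y [-76 -82 -78 -77 -75 -75] z [247 251 248 247 246 245]
153 x [602 608 614 621 628 634] y [-77 -83 -79 -78 -75 -75] z [245 249 246 245 243 243]
154 x [602 608 615 622 629 635] y [-78 -82 -78 -70 -70 -71] z [243 246 243 238 237 238]
155 x [603 609 616 622 629 635] y [-74 -73 -73 -72 -71 -71] z [238 238 237 237 236 236]
156 x [603 609 616 622 629 636] y [-75 -75 -71 -72 -69 -68] z [236 236 234 234 232 231]
157 x [603 609 616 623 629 636] y [-75 -74 -70 -69 -69 -68] z [234 233 231 230 230 229]
158 x [603 610 616 623 629 636] y [-72 -73 -71 -70 -71 -70] z [230 230 229 228 228 228]
159 x [603 609 616 623 630 636] y [-72 -76 -72 -72 -68 -70] z [228 230 227 227 224 225]
160 x [603 610 617 623 630 636] y [-75 -72 -70 -70 -68 -69] z [227 225 223 223 222 222]
161 x [603 609 617 623 629 698] y [-75 -77 -72 -72 -71 274] z [224 226 222 22
[... 1764 characters left out ...]
 z [ 0 -3  0 -1 88  1]
183 x [640 629 637 645 651 682] y [162  37  39  38  34 159] z [ 0 88 87 86 89  1]
184 x [621 629 636 643 651 659] y [33 35 30 30 32 31] z [88 86 89 90 87 88]
185 x [621 628 636 643 650 658] y [29 25 28 28 25 27] z [88 90 88 88 89 88]
186 x [620 628 635 643 650 657] y [25 25 24 23 23 21] z [88 88 88 88 88 89]
187 x [620 627 635 641 649 656] y [19 19 20 16 18 16] z [89 88 88 90 88 89]
188 x [619 627 634 641 649 656] y [16 17 16 13 15 15] z [88 87 88 89 88 87]
189 x [619 626 634 641 648 656] y [10 13 14  9  7 11] z [89 87 86 89 90 87]
190 x [618 626 633 640 647 655] y [9 6 5 3 5 6] z [87 89 89 90 89 88]
191 x [618 625 633 640 647 654] y [3 3 3 3 2 1] z [89 88 88 87 88 88]
```

View pics/s4.png

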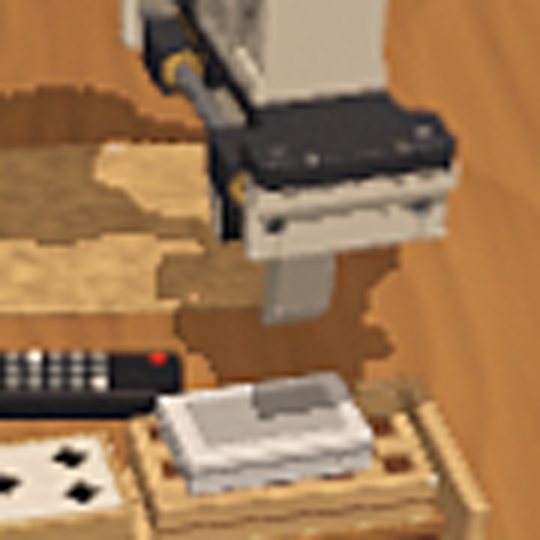

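The fingertip is at about z = 157 mm (row 172) with 130.7 reported, so the true tip is about 26 mm above the reported TCP. I'll use that offset and retry.

Emit:
{"api": "apply_moves", "payload": {
  "motion": [
    [0,0,-0.05,0,0,0,-0.7],
    [0,0,-0.1,0,0,0,-0.7],
    [0,0,-0.16,0,0,0,-0.7],
    [0,0,-0.22,0,0,0,-0.7],
    [0,0,-0.25,0,0,0,-0.7],
    [0,0,-0.265,0,0,0,-0.7],
    [0,0,-0.265,0,0,0,0.5],
    [0,0,-0.265,0,0,0,0.5]
  ],
  "force": 15
}}

```text
time_s: 8.13
tcp_pos: [0.6215, 0.0164, 0.0526]
tcp_rot: [0.0, -0.095, 0.996, -0.0]
ft_force: [0.4, 0.4, 0.1]
gripper_width: 0.0687
```

Emit:
{"api": "apply_moves", "payload": {
  "motion": [
    [0,0,0,0,0,0,0.5],
    [0,0,0,0,0,0,0.5],
    [0,0,0,0,0,0,0.5],
    [0,0,0,0,0,0,0.5],
    [0,0,0,0,0,0,0.5]
  ]
}}

```text
time_s: 8.55
tcp_pos: [0.6215, 0.0164, 0.0529]
tcp_rot: [0.001, -0.095, 0.996, -0.0]
ft_force: [-0.5, -0.9, 4.2]
gripper_width: 0.0481
```

Emit:
{"api": "apply_moves", "payload": {
  "motion": [
    [0,0,0.02,0,0,0,0.5],
    [0,0,0.08,0,0,0,0.5],
    [0,0,0.16,0,0,0,0.5],
    [0,0,0.2,0,0,0,0.5],
    [0,0,0.2,0,0,0,0.5]
  ]
}}

```text
time_s: 8.97
tcp_pos: [0.6228, 0.0164, 0.1154]
tcp_rot: [0.003, -0.095, 0.995, -0.0]
ft_force: [0.7, 0.7, -0.5]
gripper_width: 0.048
```

Emit:
{"api": "apply_moves", "payload": {
  "motion": [
    [-0.04,0.1,0,0,0,0,0.5],
    [-0.08,0.2,0,0,0,0,0.5],
    [-0.12,0.32,0,0,0,0,0.5],
    [-0.16,0.44,0,0,0,0,0.5],
    [-0.2,0.55,0,0,0,0,0.5],
    [-0.25,0.66,0,0,0,0,0.5],
    [-0.29,0.76,0,0,0,0,0.5],
    [-0.32,0.83,0,0,0,0,0.5]
  ]
}}

```text
time_s: 9.63
tcp_pos: [0.5228, 0.2679, 0.1109]
tcp_rot: [-0.001, -0.096, 0.995, 0.0]
ft_force: [1.1, 0.5, -0.8]
gripper_width: 0.0478
```

Emit:
{"api": "apply_moves", "payload": {
  "motion": [
    [0,0,0,0,0,0,0.5],
    [0,0,-0.1,0,0,0,0.5],
    [0,0,-0.2,0,0,0,0.5],
    [0,0,-0.3,0,0,0,0.5],
    [0,0,-0.36,0,0,0,0.5],
    [0,0,-0.36,0,0,0,0.5],
    [0,0,-0.36,0,0,0,0.5]
  ]
}}

```text
time_s: 10.22
tcp_pos: [0.5243, 0.2646, 0.0029]
tcp_rot: [-0.001, -0.095, 0.996, -0.0]
ft_force: [-0.1, 0.8, 0.3]
gripper_width: 0.0477
```

Emit:
{"api": "apply_moves", "payload": {
  "motion": [
    [0,0,-0.02,0,0,0,0.5],
    [0,0,-0.04,0,0,0,0.5],
    [0,0,-0.05,0,0,0,0.5],
    [0,0,-0.053,0,0,0,0.5],
    [0,0,-0.053,0,0,0,0.5]
  ]
}}

```text
time_s: 10.63
tcp_pos: [0.5251, 0.2655, -0.0117]
tcp_rot: [0.0, -0.095, 0.996, 0.0]
ft_force: [0.1, -0.7, -0.5]
gripper_width: 0.0478
```

Emit:
{"api": "apply_moves", "payload": {
  "motion": [
    [0,0,0,0,0,0,-0.4],
    [0,0,0,0,0,0,-0.4],
    [0,0,0,0,0,0,-0.4],
    [0,0,0.1,0,0,0,-0.4],
    [0,0,0.2,0,0,0,-0.4],
    [0,0,0.3,0,0,0,-0.4],
    [0,0,0.45,0,0,0,-1],
    [0,0,0.45,0,0,0,-1]
  ]
}}

```text
time_s: 11.3
tcp_pos: [0.5288, 0.2669, 0.131]
tcp_rot: [0.006, -0.095, 0.995, 0.002]
ft_force: [1.0, 0.8, 1.0]
gripper_width: 0.073
```

```bash
cat >> h.py <<'E'
RC=np.array([573.3,6.2]);RA=8.0
def rk(w,c=None,a=None):
    c=RC if c is None else c;a=np.radians(RA if a is None else a);R=np.array([[np.cos(a),np.sin(a)],[-np.sin(a),np.cos(a)]])
    return (w-c)@R.T
def inrack(s,zt,xr,yr,lab,tol=8,zp=None):
    P=cloud(s)*1000;Z=cv2.medianBlur(P[...,2].astype(np.float32),3)
    h,w=Z.shape;u,v=np.meshgrid(np.arange(w),np.arange(h))
    W=plane(s,np.c_[u.ravel(),v.ravel()],zt/1000)[:,:2]*1000;r=rk(W).reshape(h,w,2)
    m=(abs(Z-zt)<tol)&(r[...,0]>xr[0])&(r[...,0]<xr[1])&(r[...,1]>yr[0])&(r[...,1]<yr[1])
    n,l,st,_=cv2.connectedComponentsWithStats(m.astype(np.uint8),connectivity=4)
    q=r[l==1+np.argmax(st[1:,4])]
    R=cv2.minAreaRect(q.astype(np.float32))
    e,V=np.linalg.eigh(np.cov(q.T))
    print(lab,'rack-mean',q.mean(0).round(1),'rect',np.round(R[0],1),np.round(R[1],1),R[2],'ang %.1f'%np.degrees(np.arctan(V[1,1]/V[0,1])),'size',np.sqrt(12*e[::-1]).round(1))
E
python3 - <<'E'
from h import *
s=snap('top');b=snap('side')
for n,q in(('top',s),('side',b)):
    inrack(q,70,(-10,119),(-45,38.5),n+' draughts')
    inrack(q,68,(-125,-7),(-45,45),n+' cards')
P=cloud(s);Zm=cv2.medianBlur(P[...,2].astype(np.float32),3)
m=np.zeros(Zm.shape,bool);m[150:265,115:185]=1
W=P[...,:2]
try: box(P,m&(Zm>.013)&(Zm<.03),'tin on mat',s,.022)
except Exception as e: print(e)
E
```

```text
top draughts rack-mean [55.5  4.5] rect [56.5  5. ] [ 66.  118.4] 89.39811706542969 ang -1.4 size [116.5  64.3]
top cards rack-mean [-60.1   4.7] rect [-59.8   4.8] [98.6 57.8] 0.8853626847267151 ang 0.9 size [98.3 57.9]
side draughts rack-mean [57.6 -3.6] rect [58.1 -1.7] [120.4  80.2] 0.014118040911853313 ang 1.7 size [118.8  75.6]
side cards rack-mean [-58.1  -4.3] rect [-58.2  -4.2] [99.2 68.3] 1.1117291450500488 ang -0.3 size [98.4 66.7]
tin on mat n 261 mean [506.3 262. ] rect [507.4 262.3] [43.  52.1] ang pca -84.4 rect 6.6 size [51.2 39.1] z 0.023
```

Emit:
{"api": "apply_moves", "payload": {
  "motion": [
    [0.05,-0.1,0,0,0,-0.031,-1],
    [0.1,-0.2,0,0,0,-0.031,-1],
    [0.15,-0.32,0,0,0,-0.031,-1],
    [0.2,-0.44,0,0,0,-0.031,-1],
    [0.25,-0.55,0,0,0,-0.031,-1],
    [0.3,-0.66,0,0,0,-0.031,-1],
    [0.35,-0.76,0,0,0,-0.031,-1],
    [0.396,-0.815,0,0,0,-0.031,-1]
  ]
}}

```text
time_s: 12.07
tcp_pos: [0.6435, 0.0172, 0.1209]
tcp_rot: [-0.002, -0.069, 0.998, -0.0]
ft_force: [0.6, -0.4, -0.2]
gripper_width: 0.0915
```

Emit:
{"api": "apply_moves", "payload": {
  "motion": [
    [0,0,0,0,0,0,-1],
    [0,0,0,0,0,0,-1],
    [0,0,0,0,0,0,-1]
  ]
}}

```text
time_s: 12.32
tcp_pos: [0.6427, 0.0216, 0.1215]
tcp_rot: [-0.002, -0.07, 0.998, 0.0]
ft_force: [-0.7, -0.4, 0.1]
gripper_width: 0.0918
```

Emit:
{"api": "apply_moves", "payload": {
  "motion": [
    [0,0,-0.08,0,0,0,-1],
    [0,0,-0.16,0,0,0,-1],
    [0,0,-0.23,0,0,0,-1],
    [0,0,-0.28,0,0,0,-1],
    [0,0,-0.308,0,0,0,-1],
    [0,0,-0.308,0,0,0,0.3],
    [0,0,-0.308,0,0,0,0.3],
    [0,0,-0.308,0,0,0,0.3]
  ],
  "force": 20
}}

```text
time_s: 12.98
tcp_pos: [0.6445, 0.0214, 0.032]
tcp_rot: [0.001, -0.071, 0.997, -0.0]
ft_force: [0.1, 0.4, 1.0]
gripper_width: 0.0767
```

Emit:
{"api": "apply_moves", "payload": {
  "motion": [
    [0,0,0,0,0,0,0.3],
    [0,0,0,0,0,0,0.3],
    [0,0,0,0,0,0,0.3],
    [0,0,0,0,0,0,0.3]
  ]
}}

```text
time_s: 13.32
tcp_pos: [0.6447, 0.0209, 0.0321]
tcp_rot: [0.001, -0.07, 0.998, -0.0]
ft_force: [-0.6, 0.1, 5.6]
gripper_width: 0.0641
```

Emit:
{"api": "apply_moves", "payload": {
  "motion": [
    [0,0,0.03,0,0,0,0.3],
    [0,0,0.1,0,0,0,0.3],
    [0,0,0.2,0,0,0,0.3],
    [0,0,0.27,0,0,0,0.3],
    [0,0,0.27,0,0,0,0.3]
  ]
}}

```text
time_s: 13.73
tcp_pos: [0.6464, 0.0208, 0.1172]
tcp_rot: [0.004, -0.07, 0.998, -0.001]
ft_force: [0.6, 0.1, -0.2]
gripper_width: 0.064
```

Emit:
{"api": "apply_moves", "payload": {
  "motion": [
    [0,0.1,0,0,0,0,0.3],
    [-0.02,0.2,0,0,0,0,0.3],
    [-0.03,0.3,0,0,0,0,0.3],
    [-0.05,0.42,0,0,0,0,0.3],
    [-0.06,0.54,0,0,0,0,0.3],
    [-0.08,0.66,0,0,0,0,0.3],
    [-0.1,0.78,0,0,0,0,0.3],
    [-0.11,0.9,0,0,0,0,0.3]
  ]
}}

```text
time_s: 14.4
tcp_pos: [0.6092, 0.2924, 0.1106]
tcp_rot: [-0.001, -0.07, 0.998, -0.0]
ft_force: [0.4, 0.6, -1.9]
gripper_width: 0.0638
```

Emit:
{"api": "apply_moves", "payload": {
  "motion": [
    [-0.01,0.1,0,0,0,0,0.3],
    [-0.013,0.18,0,0,0,0,0.3],
    [-0.013,0.18,-0.1,0,0,0,0.3],
    [-0.013,0.18,-0.2,0,0,0,0.3],
    [-0.013,0.18,-0.28,0,0,0,0.3],
    [-0.013,0.18,-0.32,0,0,0,0.3],
    [-0.013,0.18,-0.32,0,0,0,0.3],
    [-0.013,0.18,-0.32,0,0,0,0.3]
  ]
}}

```text
time_s: 15.07
tcp_pos: [0.6068, 0.3447, 0.0154]
tcp_rot: [-0.001, -0.07, 0.998, -0.0]
ft_force: [0.1, 0.5, -0.9]
gripper_width: 0.0634
```

Emit:
{"api": "apply_moves", "payload": {
  "motion": [
    [0,0,-0.03,0,0,0,0.3],
    [0,0,-0.06,0,0,0,0.3],
    [0,0,-0.08,0,0,0,0.3],
    [0,0,-0.088,0,0,0,0.3],
    [0,0,-0.088,0,0,0,0.3],
    [0,0,-0.088,0,0,0,0.3]
  ]
}}

```text
time_s: 15.57
tcp_pos: [0.607, 0.3449, -0.0106]
tcp_rot: [0.0, -0.07, 0.998, 0.0]
ft_force: [0.0, 0.4, -1.0]
gripper_width: 0.0642
```

Emit:
{"api": "apply_moves", "payload": {
  "motion": [
    [0,0,0,0,0,0,-0.8],
    [0,0,0,0,0,0,-0.8],
    [0,0,0,0,0,0,-0.8],
    [0,0,0.1,0,0,0,-0.8],
    [0,0,0.2,0,0,0,-0.8],
    [0,0,0.3,0,0,0,-0.8],
    [0,0,0.38,0,0,0,-1],
    [0,0,0.38,0,0,0,-1]
  ]
}}

```text
time_s: 16.23
tcp_pos: [0.61, 0.3464, 0.1106]
tcp_rot: [0.005, -0.071, 0.997, 0.002]
ft_force: [0.6, 0.4, 1.0]
gripper_width: 0.0898
```

Emit:
{"api": "apply_moves", "payload": {
  "motion": [
    [-0.02,-0.1,0,0,0,0,-1],
    [-0.05,-0.2,0,0,0,0,-1],
    [-0.08,-0.32,0,0,0,0,-1],
    [-0.11,-0.44,0,0,0,0,-1],
    [-0.15,-0.56,0,0,0,0,-1],
    [-0.19,-0.68,0,0,0,0,-1],
    [-0.23,-0.8,0,0,0,0,-1],
    [-0.27,-0.92,0,0,0,0,-1]
  ]
}}

```text
time_s: 16.9
tcp_pos: [0.525, 0.0675, 0.1033]
tcp_rot: [0.0, -0.071, 0.998, 0.0]
ft_force: [0.5, 0.1, -1.1]
gripper_width: 0.092
```

Emit:
{"api": "apply_moves", "payload": {
  "motion": [
    [-0.02,-0.12,0,0,0,0,-1],
    [-0.042,-0.22,0,0,0,0,-1],
    [-0.042,-0.22,0,0,0,0,-1],
    [-0.042,-0.22,0,0,0,0,-1],
    [-0.042,-0.22,0,0,0,0,-1]
  ]
}}

```text
time_s: 17.32
tcp_pos: [0.5135, 0.0033, 0.1034]
tcp_rot: [0.0, -0.07, 0.998, 0.0]
ft_force: [0.0, 0.5, 0.8]
gripper_width: 0.0921
```

Emit:
{"api": "apply_moves", "payload": {
  "motion": [
    [0,0,-0.08,0,0,0,-1],
    [0,0,-0.15,0,0,0,-1],
    [0,0,-0.2,0,0,0,-1],
    [0,0,-0.24,0,0,0,-1],
    [0,0,-0.242,0,0,0,-1],
    [0,0,-0.242,0,0,0,0.4],
    [0,0,-0.242,0,0,0,0.4],
    [0,0,-0.242,0,0,0,0.4]
  ],
  "force": 15
}}

```text
time_s: 17.98
tcp_pos: [0.5141, 0.0034, 0.0317]
tcp_rot: [0.001, -0.071, 0.997, -0.0]
ft_force: [-0.8, -0.1, 0.8]
gripper_width: 0.076
```

Emit:
{"api": "apply_moves", "payload": {
  "motion": [
    [0,0,0,0,0,0,0.4],
    [0,0,0,0,0,0,0.4],
    [0,0,0,0,0,0,0.4],
    [0,0,0,0,0,0,0.4],
    [0,0,0,0,0,0,0.4]
  ]
}}

```text
time_s: 18.4
tcp_pos: [0.5137, 0.0029, 0.0313]
tcp_rot: [0.0, -0.07, 0.998, -0.0]
ft_force: [-0.6, -0.3, 5.4]
gripper_width: 0.058
```

Emit:
{"api": "apply_moves", "payload": {
  "motion": [
    [0,0,0.03,0,0,0,0.4],
    [0,0,0.1,0,0,0,0.4],
    [0,0,0.2,0,0,0,0.4],
    [0,0,0.25,0,0,0,0.4],
    [0,0,0.25,0,0,0,0.4]
  ]
}}

```text
time_s: 18.82
tcp_pos: [0.5155, 0.0026, 0.1094]
tcp_rot: [0.003, -0.07, 0.998, -0.001]
ft_force: [0.4, -0.1, 0.2]
gripper_width: 0.0579
```

Emit:
{"api": "apply_moves", "payload": {
  "motion": [
    [0,0.1,0,0,0,0,0.4],
    [-0.03,0.2,0,0,0,0,0.4],
    [-0.06,0.3,0,0,0,0,0.4],
    [-0.09,0.42,0,0,0,0,0.4],
    [-0.12,0.54,0,0,0,0,0.4],
    [-0.15,0.66,0,0,0,0,0.4],
    [-0.18,0.78,0,0,0,0,0.4],
    [-0.2,0.9,0,0,0,0,0.4]
  ]
}}

```text
time_s: 19.48
tcp_pos: [0.4515, 0.2743, 0.1048]
tcp_rot: [-0.001, -0.07, 0.998, -0.0]
ft_force: [0.8, 0.2, -1.0]
gripper_width: 0.058
```

Emit:
{"api": "apply_moves", "payload": {
  "motion": [
    [-0.02,0.12,0,0,0,0,0.4],
    [-0.025,0.22,0,0,0,0,0.4],
    [-0.025,0.22,-0.1,0,0,0,0.4],
    [-0.025,0.22,-0.2,0,0,0,0.4],
    [-0.025,0.22,-0.28,0,0,0,0.4],
    [-0.025,0.22,-0.3,0,0,0,0.4],
    [-0.025,0.22,-0.3,0,0,0,0.4],
    [-0.025,0.22,-0.3,0,0,0,0.4]
  ]
}}

```text
time_s: 20.15
tcp_pos: [0.446, 0.3389, 0.016]
tcp_rot: [-0.0, -0.07, 0.998, 0.0]
ft_force: [0.3, 1.4, -0.4]
gripper_width: 0.058
```

Emit:
{"api": "apply_moves", "payload": {
  "motion": [
    [0,0.015,-0.03,0,0,0,0.4],
    [0,0.015,-0.06,0,0,0,0.4],
    [0,0.015,-0.08,0,0,0,0.4],
    [0,0.015,-0.09,0,0,0,0.4],
    [0,0.015,-0.09,0,0,0,0.4],
    [0,0.015,-0.09,0,0,0,0.4]
  ]
}}

```text
time_s: 20.65
tcp_pos: [0.4458, 0.3434, -0.0113]
tcp_rot: [-0.0, -0.07, 0.998, -0.0]
ft_force: [-0.1, -0.0, -0.2]
gripper_width: 0.058
```

Emit:
{"api": "apply_moves", "payload": {
  "motion": [
    [0,0,0,0,0,0,-0.7],
    [0,0,0,0,0,0,-0.7],
    [0,0,0,0,0,0,-0.7],
    [0,0,0.1,0,0,0,-0.7],
    [0,0,0.2,0,0,0,-0.7],
    [0,0,0.3,0,0,0,-0.7],
    [0,0,0.38,0,0,0,-1],
    [0,0,0.38,0,0,0,-1]
  ]
}}

```text
time_s: 21.32
tcp_pos: [0.4486, 0.3451, 0.1084]
tcp_rot: [0.005, -0.071, 0.997, 0.002]
ft_force: [1.3, 0.2, 0.7]
gripper_width: 0.0872
```

Run:
```python
from h import *
s=snap('top','t5.png');b=snap('side')
inrack(s,48,(-128,121.),(-45,39),'domino top',9)
def roi(r0,r1,c0,c1):
    m=np.zeros(s['z_map'].shape,bool);m[r0:r1,c0:c1]=1;return m
w=cloud(b).reshape(-1,3)*1000;r=rk(w[:,:2]);z=w[:,2]
f=(z>20)&(z<40)&(abs(r[:,0])<90)&(abs(r[:,1])<60);print('domino -y face side cam',np.median(r[f,1]))
```

```text
domino top rack-mean [-1.3  4.7] rect [0.2 5.2] [ 69.2 241.9] 89.4202651977539 ang -0.2 size [242.1  67. ]
domino -y face side cam -31.508530347435403
```

View pics/t5.png

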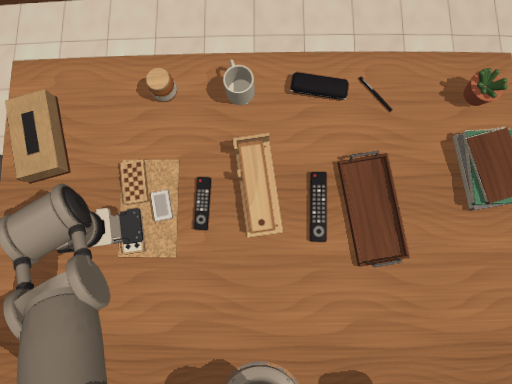

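The mat holds the draughts (133,181), the tin (161,205) and the cards (132,238), and the domino box is bare in the rack. Next is the domino box.

Emit:
{"api": "apply_moves", "payload": {
  "motion": [
    [0.04,-0.1,0,0,0,0,-1],
    [0.08,-0.2,0,0,0,0,-1],
    [0.12,-0.32,0,0,0,0,-1],
    [0.16,-0.44,0,0,0,0,-1],
    [0.21,-0.56,0,0,0,0,-1],
    [0.26,-0.68,0,0,0,0,-1],
    [0.31,-0.79,0,0,0,0,-1],
    [0.35,-0.9,0,0,0,0,-1]
  ]
}}

```text
time_s: 22.08
tcp_pos: [0.5507, 0.0715, 0.1012]
tcp_rot: [-0.001, -0.07, 0.998, 0.0]
ft_force: [1.3, 0.2, 0.1]
gripper_width: 0.0918
```

Emit:
{"api": "apply_moves", "payload": {
  "motion": [
    [0.03,-0.1,0,0,0,0,-1],
    [0.068,-0.21,0,0,0,0,-1],
    [0.068,-0.21,0,0,0,0,-1],
    [0.068,-0.21,0,0,0,0,-1],
    [0.068,-0.21,0,0,0,0,-1]
  ]
}}

```text
time_s: 22.5
tcp_pos: [0.5702, 0.0108, 0.1015]
tcp_rot: [-0.001, -0.07, 0.998, 0.0]
ft_force: [-1.3, 0.4, -0.1]
gripper_width: 0.0917
```

Emit:
{"api": "apply_moves", "payload": {
  "motion": [
    [0.005,0,-0.1,0,0,0,-1],
    [0.005,0,-0.2,0,0,0,-1],
    [0.005,0,-0.28,0,0,0,-1],
    [0.005,0,-0.34,0,0,0,-1],
    [0.005,0,-0.362,0,0,0,-1],
    [0.005,0,-0.362,0,0,0,-1],
    [0.005,0,-0.362,0,0,0,0.2],
    [0.005,0,-0.362,0,0,0,0.2]
  ],
  "force": 35
}}

```text
time_s: 23.17
tcp_pos: [0.5736, 0.0109, -0.0046]
tcp_rot: [0.001, -0.071, 0.997, -0.0]
ft_force: [0.0, 0.2, -0.9]
gripper_width: 0.0827
```

Emit:
{"api": "apply_moves", "payload": {
  "motion": [
    [0,0,0,0,0,0,0.2],
    [0,0,0,0,0,0,0.2],
    [0,0,0,0,0,0,0.2],
    [0,0,0,0,0,0,0.2]
  ]
}}

```text
time_s: 23.5
tcp_pos: [0.5736, 0.01, -0.0047]
tcp_rot: [0.001, -0.07, 0.998, -0.0]
ft_force: [-0.7, -1.8, 4.9]
gripper_width: 0.0659
```

Emit:
{"api": "apply_moves", "payload": {
  "motion": [
    [0,0,0.02,0,0,0,0.2],
    [0,0,0.08,0,0,0,0.2],
    [0,0,0.16,0,0,0,0.2],
    [0,0,0.24,0,0,0,0.2],
    [0,0,0.3,0,0,0,0.2],
    [0,0,0.3,0,0,0,0.2],
    [0,0,0.3,0,0,0,0.2]
  ]
}}

```text
time_s: 24.08
tcp_pos: [0.5725, 0.0106, 0.0841]
tcp_rot: [0.0, -0.07, 0.998, 0.0]
ft_force: [-0.1, 0.1, -6.2]
gripper_width: 0.0655
```

Emit:
{"api": "apply_moves", "payload": {
  "motion": [
    [-0.01,-0.08,0,0,0,0.019,0.2],
    [-0.03,-0.17,0,0,0,0.019,0.2],
    [-0.05,-0.27,0,0,0,0.019,0.2],
    [-0.08,-0.37,0,0,0,0.019,0.2],
    [-0.1,-0.47,0,0,0,0.019,0.2],
    [-0.13,-0.57,0,0,0,0.019,0.2],
    [-0.15,-0.67,0,0,0,0.019,0.2],
    [-0.17,-0.76,0,0,0,0.019,0.2]
  ]
}}

```text
time_s: 24.75
tcp_pos: [0.5197, -0.2184, 0.0817]
tcp_rot: [-0.002, -0.085, 0.996, 0.001]
ft_force: [0.4, -0.3, -5.3]
gripper_width: 0.0655
```

Emit:
{"api": "apply_moves", "payload": {
  "motion": [
    [-0.01,-0.1,0,0,0,0,0.2],
    [-0.03,-0.2,0,0,0,0,0.2],
    [-0.032,-0.28,0,0,0,0,0.2],
    [-0.032,-0.282,0,0,0,0,0.2],
    [-0.032,-0.282,0,0,0,0,0.2],
    [-0.032,-0.282,0,0,0,0,0.2]
  ]
}}

```text
time_s: 25.25
tcp_pos: [0.511, -0.3009, 0.0821]
tcp_rot: [-0.001, -0.085, 0.996, 0.002]
ft_force: [-0.9, 0.2, -6.2]
gripper_width: 0.0659
```

Emit:
{"api": "apply_moves", "payload": {
  "motion": [
    [0.006,0,-0.08,0,0,0,0.2],
    [0.006,0,-0.15,0,0,0,0.2],
    [0.006,0,-0.2,0,0,0,0.2],
    [0.006,0,-0.23,0,0,0,0.2],
    [0.006,0,-0.25,0,0,0,0.2],
    [0.006,0,-0.265,0,0,0,0.2],
    [0.006,0,-0.275,0,0,0,0.2],
    [0.006,0,-0.275,0,0,0,0.2]
  ]
}}

```text
time_s: 25.92
tcp_pos: [0.5141, -0.302, 0.0016]
tcp_rot: [0.0, -0.086, 0.996, 0.0]
ft_force: [-0.5, 0.0, -6.5]
gripper_width: 0.0658
```

Emit:
{"api": "apply_moves", "payload": {
  "motion": [
    [0,0,0,0,0,0,0.2],
    [0,0,0,0,0,0,0.2]
  ]
}}

```text
time_s: 26.08
tcp_pos: [0.5144, -0.3025, 0.0024]
tcp_rot: [0.001, -0.085, 0.996, -0.0]
ft_force: [0.1, 0.7, -4.8]
gripper_width: 0.066
```

Emit:
{"api": "apply_moves", "payload": {
  "motion": [
    [0,0,-0.01,0,0,0,0.2],
    [0,0,-0.02,0,0,0,0.2],
    [0,0,-0.028,0,0,0,0.2],
    [0,0,-0.028,0,0,0,0.2],
    [0,0,-0.028,0,0,0,0.2]
  ]
}}

```text
time_s: 26.5
tcp_pos: [0.514, -0.3023, -0.0067]
tcp_rot: [0.0, -0.085, 0.996, -0.0]
ft_force: [-0.6, 0.3, -4.2]
gripper_width: 0.0662
```

Emit:
{"api": "apply_moves", "payload": {
  "motion": [
    [0,0,0,0,0,0,-0.65],
    [0,0,0,0,0,0,-0.65],
    [0,0,0,0,0,0,-0.65],
    [0,0,0,0,0,0,-0.65],
    [0,0,0.1,0,0,0,-0.65],
    [0,0,0.2,0,0,0,-0.65],
    [0,0,0.3,0,0,0,-0.65],
    [0,0,0.38,0,0,0,-1]
  ]
}}

```text
time_s: 27.17
tcp_pos: [0.5144, -0.3025, 0.1097]
tcp_rot: [0.001, -0.085, 0.996, -0.001]
ft_force: [0.7, -0.5, 0.2]
gripper_width: 0.0791
```

Emit:
{"api": "apply_moves", "payload": {
  "motion": [
    [0,0.1,0,0,0,0,-1],
    [0.02,0.2,0,0,0,0,-1],
    [0.04,0.32,0,0,0,0,-1],
    [0.06,0.44,0,0,0,0,-1],
    [0.08,0.56,0,0,0,0,-1],
    [0.1,0.68,0,0,0,0,-1],
    [0.12,0.8,0,0,0,0,-1],
    [0.14,0.9,0,0,0,0,-1]
  ]
}}

```text
time_s: 27.83
tcp_pos: [0.556, -0.0297, 0.1076]
tcp_rot: [0.0, -0.086, 0.996, 0.0]
ft_force: [0.1, -0.2, -0.4]
gripper_width: 0.0919
```

```bash
cat > mat.py <<'E'
from h import *
s=snap('top','t6.png');P=cloud(s);Zm=cv2.medianBlur(P[...,2].astype(np.float32),3)
def roi(r0,r1,c0,c1):
    m=np.zeros(Zm.shape,bool);m[r0:r1,c0:c1]=1;return m
h=roi(155,262,116,185)
hsv=cv2.cvtColor(s['pixels'],cv2.COLOR_BGR2HSV)
box(P,h&roi(150,208,100,152)&(Zm>.013),'draughts',s,.026)
box(P,h&roi(212,262,100,160)&(Zm>.013),'cards',s,.024)
box(P,h&roi(185,225,150,190)&(Zm>.011),'tin',s,.022)
box(P,roi(150,270,330,412)&(Zm>.034),'domino',s,.046)
E
python3 mat.py; python3 -c "
from h import *;o=bot.get_obs();print(o['tcp_pos'],o['time_s'])"
```

```text
draughts n 1002 mean [589.7 341.6] rect [589.6 341.8] [118.8  66.2] ang pca 9.2 rect 8.3 size [116.7  65.9] z 0.0268
cards n 811 mean [447.  343.1] rect [447.3 343.1] [100.   60.4] ang pca 7.7 rect 7.7 size [99.1 60.1] z 0.0253
tin n 523 mean [524.8 265. ] rect [524.9 265.1] [77.2 50.8] ang pca 11.7 rect 11.3 size [76.9 50.2] z 0.0227
domino n 2363 mean [ 512.4 -299.6] rect [ 513.  -299.7] [238.9  69.9] ang pca 9.6 rect 9.6 size [239.3  68.1] z 0.0468
[ 0.5567128  -0.02505626  0.1076531 ] 27.8833
```

View pics/t6.png

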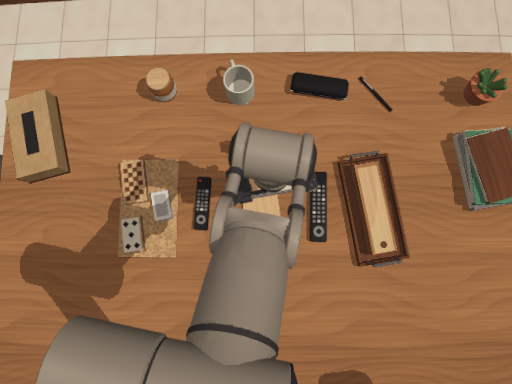

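The domino box lies inside the tray at (376,208), and the three games are unchanged on the mat. Next I'll fetch the draughts.

Emit:
{"api": "apply_moves", "payload": {
  "motion": [
    [0,0.1,0,0,0,-0.02,-1],
    [0.02,0.2,0,0,0,-0.02,-1],
    [0.04,0.32,0,0,0,-0.02,-1],
    [0.06,0.44,0,0,0,-0.02,-1],
    [0.08,0.56,0,0,0,-0.02,-1],
    [0.1,0.68,0,0,0,-0.02,-1],
    [0.12,0.8,0,0,0,-0.02,-1],
    [0.14,0.9,0,0,0,-0.02,-1]
  ]
}}

```text
time_s: 28.55
tcp_pos: [0.598, 0.2403, 0.1074]
tcp_rot: [0.0, -0.07, 0.998, 0.0]
ft_force: [0.4, 0.1, -0.6]
gripper_width: 0.0918
```

Emit:
{"api": "apply_moves", "payload": {
  "motion": [
    [0.01,0.12,0,0,0,0,-1],
    [0.01,0.24,0,0,0,0,-1],
    [0.01,0.31,0,0,0,0,-1],
    [0.01,0.31,0,0,0,0,-1],
    [0.01,0.31,0,0,0,0,-1],
    [0.01,0.31,0,0,0,0,-1]
  ]
}}

```text
time_s: 29.05
tcp_pos: [0.601, 0.33, 0.1071]
tcp_rot: [-0.0, -0.07, 0.998, -0.0]
ft_force: [0.3, 0.5, -0.3]
gripper_width: 0.0919
```

Emit:
{"api": "apply_moves", "payload": {
  "motion": [
    [0.002,0.045,0,0,0,0,-1],
    [0.002,0.045,-0.1,0,0,0,-1],
    [0.002,0.045,-0.2,0,0,0,-1],
    [0.002,0.045,-0.3,0,0,0,-1],
    [0.002,0.045,-0.36,0,0,0,-1],
    [0.002,0.045,-0.395,0,0,0,-1],
    [0.002,0.045,-0.395,0,0,0,-1],
    [0.002,0.045,-0.395,0,0,0,0.3]
  ],
  "force": 20
}}

```text
time_s: 29.72
tcp_pos: [0.6022, 0.3435, -0.0106]
tcp_rot: [0.0, -0.069, 0.998, 0.0]
ft_force: [-0.3, -0.0, 0.8]
gripper_width: 0.0885
```

Emit:
{"api": "apply_moves", "payload": {
  "motion": [
    [0,0,0,0,0,0,0.3],
    [0,0,0,0,0,0,0.3],
    [0,0,0,0,0,0,0.3],
    [0,0,0,0,0,0,0.3],
    [0,0,0,0,0,0,0.3],
    [0,0,0,0,0,0,0.3]
  ]
}}

```text
time_s: 30.22
tcp_pos: [0.6021, 0.3446, -0.01]
tcp_rot: [0.001, -0.07, 0.998, 0.0]
ft_force: [-1.2, -1.5, 5.4]
gripper_width: 0.0637
```

Emit:
{"api": "apply_moves", "payload": {
  "motion": [
    [0,0,0.03,0,0,0,0.3],
    [0,0,0.12,0,0,0,0.3],
    [0,0,0.24,0,0,0,0.3],
    [0,0,0.33,0,0,0,0.3],
    [0,0,0.37,0,0,0,0.3],
    [0,0,0.37,0,0,0,0.3],
    [0,0,0.37,0,0,0,0.3]
  ]
}}

```text
time_s: 30.8
tcp_pos: [0.6012, 0.3442, 0.0991]
tcp_rot: [-0.0, -0.07, 0.998, -0.0]
ft_force: [0.5, -0.5, -2.7]
gripper_width: 0.0636
```

Emit:
{"api": "apply_moves", "payload": {
  "motion": [
    [0.01,-0.1,0,0,0,0,0.3],
    [0.02,-0.2,0,0,0,0,0.3],
    [0.04,-0.32,0,0,0,0,0.3],
    [0.06,-0.44,0,0,0,0,0.3],
    [0.08,-0.56,0,0,0,0,0.3],
    [0.1,-0.68,0,0,0,0,0.3],
    [0.12,-0.8,0,0,0,0,0.3],
    [0.13,-0.9,0,0,0,0,0.3]
  ]
}}

```text
time_s: 31.47
tcp_pos: [0.6392, 0.0717, 0.0965]
tcp_rot: [-0.003, -0.069, 0.998, 0.0]
ft_force: [0.1, 0.1, -2.2]
gripper_width: 0.0637
```

Emit:
{"api": "apply_moves", "payload": {
  "motion": [
    [0.01,-0.1,0,0,0,0,0.3],
    [0.011,-0.18,0,0,0,0,0.3],
    [0.011,-0.183,0,0,0,0,0.3],
    [0.011,-0.183,0,0,0,0,0.3],
    [0.011,-0.183,0,0,0,0,0.3],
    [0.011,-0.183,0,0,0,0,0.3]
  ]
}}

```text
time_s: 31.97
tcp_pos: [0.6431, 0.0207, 0.0984]
tcp_rot: [-0.001, -0.07, 0.998, 0.0]
ft_force: [-0.2, 1.1, -0.7]
gripper_width: 0.0639
```

Emit:
{"api": "apply_moves", "payload": {
  "motion": [
    [0.001,-0.003,-0.08,0,0,0,0.3],
    [0.001,-0.003,-0.16,0,0,0,0.3],
    [0.001,-0.003,-0.22,0,0,0,0.3],
    [0.001,-0.003,-0.26,0,0,0,0.3],
    [0.001,-0.003,-0.29,0,0,0,0.3],
    [0.001,-0.003,-0.29,0,0,0,0.3],
    [0.001,-0.003,-0.29,0,0,0,0.3]
  ]
}}

```text
time_s: 32.55
tcp_pos: [0.6443, 0.0191, 0.0129]
tcp_rot: [0.0, -0.07, 0.998, 0.0]
ft_force: [0.1, 0.9, -0.7]
gripper_width: 0.0639
```

Emit:
{"api": "apply_moves", "payload": {
  "motion": [
    [0,0,-0.02,0,0,0,0.3],
    [0,0,-0.04,0,0,0,0.3],
    [0,0,-0.053,0,0,0,0.3],
    [0,0,-0.053,0,0,0,0.3],
    [0,0,-0.053,0,0,0,0.3]
  ]
}}

```text
time_s: 32.97
tcp_pos: [0.644, 0.0185, -0.0033]
tcp_rot: [-0.0, -0.07, 0.998, 0.0]
ft_force: [0.0, -0.4, -1.7]
gripper_width: 0.0639
```

Emit:
{"api": "apply_moves", "payload": {
  "motion": [
    [0,0.004,-0.006,0,0,0,0.3],
    [0,0.004,-0.006,0,0,0,0.3],
    [0,0.004,-0.006,0,0,0,0.3]
  ]
}}

```text
time_s: 33.22
tcp_pos: [0.6442, 0.0198, -0.0048]
tcp_rot: [0.0, -0.07, 0.998, 0.0]
ft_force: [-0.5, 0.7, -0.8]
gripper_width: 0.0635
```

Emit:
{"api": "apply_moves", "payload": {
  "motion": [
    [0,0,0,0,0,0,-0.6],
    [0,0,0,0,0,0,-0.6],
    [0,0,0,0,0,0,-0.6],
    [0,0,0.08,0,0,0,-0.6],
    [0,0,0.16,0,0,0,-0.6],
    [0,0,0.26,0,0,0,-0.6],
    [0,0,0.34,0,0,0,-1],
    [0,0,0.34,0,0,0,-1]
  ]
}}

```text
time_s: 33.88
tcp_pos: [0.6475, 0.0195, 0.1033]
tcp_rot: [0.005, -0.07, 0.998, -0.001]
ft_force: [1.0, -0.8, 0.2]
gripper_width: 0.0827
```

Emit:
{"api": "apply_moves", "payload": {
  "motion": [
    [-0.06,0.1,0,0,0,0,-1],
    [-0.13,0.2,0,0,0,0,-1],
    [-0.2,0.32,0,0,0,0,-1],
    [-0.27,0.44,0,0,0,0,-1],
    [-0.34,0.56,0,0,0,0,-1],
    [-0.41,0.68,0,0,0,0,-1],
    [-0.48,0.8,0,0,0,0,-1],
    [-0.54,0.9,0,0,0,0,-1]
  ]
}}

```text
time_s: 34.55
tcp_pos: [0.4803, 0.2918, 0.0969]
tcp_rot: [-0.0, -0.07, 0.998, 0.0]
ft_force: [0.3, 0.2, -0.6]
gripper_width: 0.0918
```

Run:
```python
from h import *
s=snap('top','t7.png')
inrack(s,30,(-30,121),(-46,39.5),'draughts',9)
o=bot.get_obs();print(o['tcp_pos'],o['tcp_rot'].round(3))
```

```text
draughts rack-mean [60.4  6.6] rect [60.7  6.9] [120.5  65.1] 0.07744983583688736 ang 0.6 size [120.1  64.5]
[0.47698791 0.29637305 0.09690487] [-0.001 -0.072  0.997  0.001]
```

Emit:
{"api": "apply_moves", "payload": {
  "motion": [
    [-0.04,0.1,0,0,0,0,-1],
    [-0.09,0.157,0,0,0,0,-1],
    [-0.09,0.157,-0.1,0,0,0,-1],
    [-0.09,0.157,-0.2,0,0,0,-1],
    [-0.09,0.157,-0.27,0,0,0,-1],
    [-0.09,0.157,-0.3,0,0,0,-1],
    [-0.09,0.157,-0.3,0,0,0,-1],
    [-0.09,0.157,-0.3,0,0,0,-1]
  ]
}}

```text
time_s: 35.27
tcp_pos: [0.4555, 0.3368, 0.0073]
tcp_rot: [0.0, -0.07, 0.998, 0.0]
ft_force: [-0.6, 0.5, 0.7]
gripper_width: 0.0918
```

Emit:
{"api": "apply_moves", "payload": {
  "motion": [
    [-0.018,0.022,-0.03,0,0,0,-1],
    [-0.018,0.022,-0.06,0,0,0,-1],
    [-0.018,0.022,-0.06,0,0,0,-1],
    [-0.018,0.022,-0.06,0,0,0,0.4],
    [-0.018,0.022,-0.06,0,0,0,0.4],
    [-0.018,0.022,-0.06,0,0,0,0.4],
    [-0.018,0.022,-0.06,0,0,0,0.4],
    [-0.018,0.022,-0.06,0,0,0,0.4]
  ],
  "force": 15
}}

```text
time_s: 35.93
tcp_pos: [0.45, 0.3435, -0.0107]
tcp_rot: [0.0, -0.07, 0.998, 0.0]
ft_force: [-0.1, 0.3, 0.6]
gripper_width: 0.0626
```

Emit:
{"api": "apply_moves", "payload": {
  "motion": [
    [0,0,0,0,0,0,0.4],
    [0,0,0,0,0,0,0.4],
    [0,0,0,0,0,0,0.4],
    [0,0,0,0,0,0,0.4]
  ]
}}

```text
time_s: 36.27
tcp_pos: [0.4499, 0.3435, -0.0107]
tcp_rot: [0.0, -0.07, 0.998, 0.0]
ft_force: [0.3, -1.1, 1.8]
gripper_width: 0.0576
```

Emit:
{"api": "apply_moves", "payload": {
  "motion": [
    [0,0,0.03,0,0,0,0.4],
    [0,0,0.12,0,0,0,0.4],
    [0,0,0.24,0,0,0,0.4],
    [0,0,0.34,0,0,0,0.4],
    [0,0,0.38,0,0,0,0.4],
    [0,0,0.38,0,0,0,0.4],
    [0,0,0.38,0,0,0,0.4]
  ]
}}

```text
time_s: 36.85
tcp_pos: [0.4497, 0.3435, 0.1035]
tcp_rot: [0.0, -0.07, 0.998, 0.0]
ft_force: [-0.1, -0.5, -1.4]
gripper_width: 0.058
```

Emit:
{"api": "apply_moves", "payload": {
  "motion": [
    [0.06,-0.1,0,0,0,0,0.4],
    [0.12,-0.2,0,0,0,0,0.4],
    [0.18,-0.3,0,0,0,0,0.4],
    [0.24,-0.4,0,0,0,0,0.4],
    [0.3,-0.5,0,0,0,0,0.4],
    [0.36,-0.6,0,0,0,0,0.4],
    [0.42,-0.7,0,0,0,0,0.4],
    [0.48,-0.8,0,0,0,0,0.4]
  ]
}}

```text
time_s: 37.52
tcp_pos: [0.5931, 0.1018, 0.1008]
tcp_rot: [-0.002, -0.07, 0.998, 0.0]
ft_force: [-0.1, 0.4, -1.3]
gripper_width: 0.0578
```

Emit:
{"api": "apply_moves", "payload": {
  "motion": [
    [0.06,-0.1,0,0,0,0,0.4],
    [0.12,-0.2,0,0,0,0,0.4],
    [0.16,-0.26,0,0,0,0,0.4],
    [0.166,-0.273,0,0,0,0,0.4],
    [0.166,-0.273,0,0,0,0,0.4],
    [0.166,-0.273,0,0,0,0,0.4],
    [0.166,-0.273,0,0,0,0,0.4]
  ]
}}

```text
time_s: 38.1
tcp_pos: [0.6424, 0.023, 0.1021]
tcp_rot: [-0.001, -0.07, 0.998, 0.0]
ft_force: [-1.0, 0.8, -0.5]
gripper_width: 0.0579
```

Emit:
{"api": "apply_moves", "payload": {
  "motion": [
    [0.001,-0.002,-0.08,0,0,0,0.4],
    [0.001,-0.002,-0.16,0,0,0,0.4],
    [0.001,-0.002,-0.22,0,0,0,0.4],
    [0.001,-0.002,-0.247,0,0,0,0.4],
    [0.001,-0.002,-0.247,0,0,0,0.4],
    [0.001,-0.002,-0.247,0,0,0,0.4]
  ]
}}

```text
time_s: 38.6
tcp_pos: [0.6438, 0.0218, 0.0294]
tcp_rot: [0.0, -0.07, 0.998, 0.0]
ft_force: [0.1, -1.1, -0.1]
gripper_width: 0.0579
```

Emit:
{"api": "apply_moves", "payload": {
  "motion": [
    [0,0,-0.02,0,0,0,0.4],
    [0,0,-0.037,0,0,0,0.4],
    [0,0,-0.037,0,0,0,0.4],
    [0,0,-0.037,0,0,0,0.4]
  ]
}}

```text
time_s: 38.93
tcp_pos: [0.6438, 0.0209, 0.0179]
tcp_rot: [-0.0, -0.07, 0.998, 0.0]
ft_force: [0.3, 0.5, -0.6]
gripper_width: 0.0577
```

Emit:
{"api": "apply_moves", "payload": {
  "motion": [
    [0,0.002,-0.007,0,0,0,0.4],
    [0,0.002,-0.007,0,0,0,0.4],
    [0,0.002,-0.007,0,0,0,0.4]
  ]
}}

```text
time_s: 39.18
tcp_pos: [0.6438, 0.0215, 0.0158]
tcp_rot: [0.0, -0.07, 0.998, 0.0]
ft_force: [-0.8, 0.4, -0.2]
gripper_width: 0.058
```

Emit:
{"api": "apply_moves", "payload": {
  "motion": [
    [0,0,0,0,0,0,-0.5],
    [0,0,0,0,0,0,-0.5],
    [0,0,0,0,0,0,-0.5],
    [0,0,0.06,0,0,0,-0.5],
    [0,0,0.12,0,0,0,-0.5],
    [0,0,0.2,0,0,0,-0.5],
    [0,0,0.27,0,0,0,-1],
    [0,0,0.27,0,0,0,-1]
  ]
}}

```text
time_s: 39.85
tcp_pos: [0.6466, 0.0213, 0.1019]
tcp_rot: [0.004, -0.07, 0.998, -0.001]
ft_force: [1.5, 0.2, 0.5]
gripper_width: 0.0782
```

Emit:
{"api": "apply_moves", "payload": {
  "motion": [
    [-0.05,0.1,0,0,0,0,-1],
    [-0.1,0.2,0,0,0,0.032,-1],
    [-0.15,0.3,0,0,0,0.032,-1],
    [-0.2,0.4,0,0,0,0.032,-1],
    [-0.25,0.5,0,0,0,0.032,-1],
    [-0.3,0.6,0,0,0,0.032,-1],
    [-0.35,0.7,0,0,0,0.032,-1],
    [-0.39,0.8,0,0,0,0.032,-1]
  ]
}}

```text
time_s: 40.52
tcp_pos: [0.5254, 0.2628, 0.0964]
tcp_rot: [-0.0, -0.095, 0.996, -0.0]
ft_force: [1.3, -0.2, -0.4]
gripper_width: 0.0917
```

Run:
```python
from h import *
s=snap('top','t8.png')
inrack(s,50,(-30,121),(-46,39.5),'cards',9)
inrack(s,30,(-30,121),(-46,39.5),'draughts left',9)
o=bot.get_obs();print(o['tcp_pos'],o['tcp_rot'].round(3))
cv2.imwrite('pics/c8.png',cv2.resize(s['pixels'][125:245,110:300],None,fx=4,fy=4,interpolation=cv2.INTER_CUBIC))
```

```text
cards rack-mean [69.1  8.6] rect [69.3  8.8] [103.2  61.2] 0.08766108751296997 ang -0.0 size [103.7  59.3]
draughts left rack-mean [15.2  2.3] rect [31.1  6.2] [60.5 65. ] 2.659196615219116 ang -69.5 size [72.1 37.3]
[0.52303719 0.2680187  0.09646403] [-0.001 -0.096  0.995  0.001]
```

View pics/c8.png

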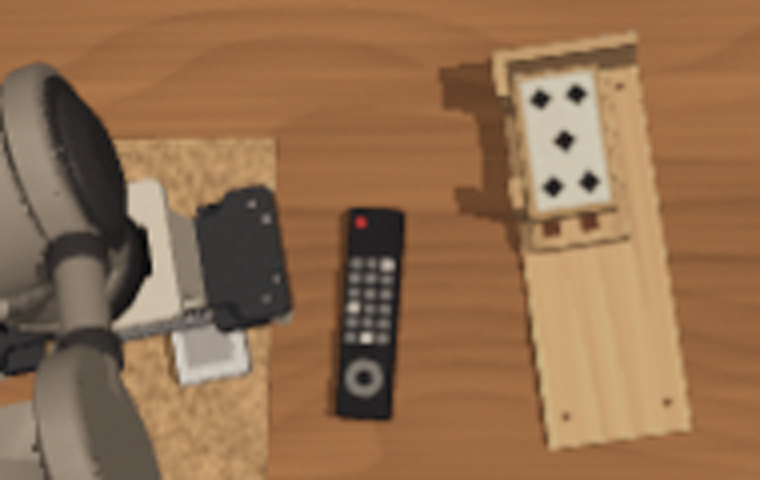

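The pile so far is the draughts with the cards on top at (565,140), squared to the corner. Now the tin.

Emit:
{"api": "apply_moves", "payload": {
  "motion": [
    [-0.017,-0.014,-0.05,0,0,0,-1],
    [-0.017,-0.014,-0.15,0,0,0,-0.8],
    [-0.017,-0.014,-0.24,0,0,0,-0.8],
    [-0.017,-0.014,-0.3,0,0,0,-0.8],
    [-0.017,-0.014,-0.33,0,0,0,-0.8],
    [-0.017,-0.014,-0.358,0,0,0,-0.8],
    [-0.017,-0.014,-0.358,0,0,0,-0.8],
    [-0.017,-0.014,-0.358,0,0,0,-0.8]
  ],
  "force": 15
}}

```text
time_s: 41.23
tcp_pos: [0.5222, 0.2574, -0.0102]
tcp_rot: [0.0, -0.095, 0.996, 0.0]
ft_force: [-0.0, 0.3, -0.2]
gripper_width: 0.0831
```

Emit:
{"api": "apply_moves", "payload": {
  "motion": [
    [0,0,0,0,0,0,0.5],
    [0,0,0,0,0,0,0.5],
    [0,0,0,0,0,0,0.5],
    [0,0,0,0,0,0,0.5],
    [0,0,0,0,0,0,0.5],
    [0,0,0,0,0,0,0.5],
    [0,0,0,0,0,0,0.5],
    [0,0,0,0,0,0,0.5]
  ]
}}

```text
time_s: 41.9
tcp_pos: [0.5219, 0.2575, -0.0103]
tcp_rot: [0.0, -0.095, 0.996, 0.0]
ft_force: [0.3, 0.6, 3.1]
gripper_width: 0.0477
```

Emit:
{"api": "apply_moves", "payload": {
  "motion": [
    [0,0,0.03,0,0,0,0.5],
    [0,0,0.12,0,0,0,0.5],
    [0,0,0.24,0,0,0,0.5],
    [0,0,0.36,0,0,0,0.5],
    [0,0,0.42,0,0,0,0.5],
    [0,0,0.42,0,0,0,0.5],
    [0,0,0.42,0,0,0,0.5]
  ]
}}

```text
time_s: 42.48
tcp_pos: [0.522, 0.2574, 0.1164]
tcp_rot: [0.001, -0.095, 0.996, 0.0]
ft_force: [0.1, 0.6, -0.6]
gripper_width: 0.0478
```

Emit:
{"api": "apply_moves", "payload": {
  "motion": [
    [0.05,-0.1,0,0,0,-0.033,0.5],
    [0.1,-0.2,0,0,0,-0.033,0.5],
    [0.16,-0.3,0,0,0,-0.033,0.5],
    [0.21,-0.4,0,0,0,-0.033,0.5],
    [0.27,-0.5,0,0,0,-0.033,0.5],
    [0.32,-0.6,0,0,0,-0.033,0.5],
    [0.37,-0.7,0,0,0,-0.033,0.5],
    [0.408,-0.768,0,0,0,-0.033,0.5]
  ]
}}

```text
time_s: 43.15
tcp_pos: [0.6437, 0.0239, 0.1128]
tcp_rot: [-0.002, -0.068, 0.998, -0.0]
ft_force: [0.4, 0.8, 0.2]
gripper_width: 0.0479
```

Emit:
{"api": "apply_moves", "payload": {
  "motion": [
    [0,0,0,0,0,0,0.5],
    [0,0,0,0,0,0,0.5],
    [0,0,0,0,0,0,0.5],
    [0,0,0,0,0,0,0.5]
  ]
}}

```text
time_s: 43.48
tcp_pos: [0.6431, 0.0281, 0.1144]
tcp_rot: [-0.001, -0.069, 0.998, 0.0]
ft_force: [-0.1, 0.4, -0.5]
gripper_width: 0.0477
```

Emit:
{"api": "apply_moves", "payload": {
  "motion": [
    [0.002,-0.002,-0.08,0,0,0,0.5],
    [0.002,-0.002,-0.15,0,0,0,0.5],
    [0.002,-0.002,-0.2,0,0,0,0.5],
    [0.002,-0.002,-0.221,0,0,0,0.5],
    [0.002,-0.002,-0.221,0,0,0,0.5],
    [0.002,-0.002,-0.221,0,0,0,0.5]
  ]
}}

```text
time_s: 43.98
tcp_pos: [0.6448, 0.0271, 0.0495]
tcp_rot: [0.0, -0.069, 0.998, 0.0]
ft_force: [0.2, 0.3, -1.0]
gripper_width: 0.048
```

Emit:
{"api": "apply_moves", "payload": {
  "motion": [
    [0,0,-0.02,0,0,0,0.5],
    [0,0,-0.038,0,0,0,0.5],
    [0,0,-0.038,0,0,0,0.5],
    [0,0,-0.038,0,0,0,0.5]
  ]
}}

```text
time_s: 44.32
tcp_pos: [0.6446, 0.0263, 0.0376]
tcp_rot: [-0.0, -0.069, 0.998, 0.0]
ft_force: [-0.1, -0.4, -0.7]
gripper_width: 0.0477
```

Emit:
{"api": "apply_moves", "payload": {
  "motion": [
    [0,0,-0.005,0,0,0,0.5],
    [0,0,-0.005,0,0,0,0.5],
    [0,0,-0.005,0,0,0,0.5]
  ]
}}

```text
time_s: 44.57
tcp_pos: [0.6448, 0.0263, 0.0363]
tcp_rot: [0.0, -0.069, 0.998, 0.0]
ft_force: [-0.1, 0.3, -0.6]
gripper_width: 0.0479
```

Emit:
{"api": "apply_moves", "payload": {
  "motion": [
    [0,0,0,0,0,0,-0.3],
    [0,0,0,0,0,0,-0.3],
    [0,0,0,0,0,0,-0.3],
    [0,0,0.06,0,0,0,-0.3],
    [0,0,0.12,0,0,0,-0.3],
    [0,0,0.2,0,0,0,-0.3],
    [0,0,0.27,0,0,0,-0.3],
    [0,0,0.27,0,0,0,-0.3]
  ]
}}

```text
time_s: 45.23
tcp_pos: [0.6475, 0.0262, 0.1224]
tcp_rot: [0.004, -0.069, 0.998, -0.001]
ft_force: [1.3, -0.6, 0.9]
gripper_width: 0.0593
```

Emit:
{"api": "apply_moves", "payload": {
  "motion": [
    [-0.06,0.1,0,0,0,0,-1],
    [-0.13,0.2,0,0,0,0,-1],
    [-0.2,0.32,0,0,0,0,-1],
    [-0.27,0.44,0,0,0,0,-1],
    [-0.34,0.56,0,0,0,0,-1],
    [-0.41,0.68,0,0,0,0,-1],
    [-0.48,0.8,0,0,0,0,-1],
    [-0.54,0.9,0,0,0,0,-1]
  ]
}}

```text
time_s: 45.9
tcp_pos: [0.4809, 0.2984, 0.1169]
tcp_rot: [-0.0, -0.069, 0.998, 0.0]
ft_force: [0.7, 0.2, 0.9]
gripper_width: 0.0917
```

Run:
```python
from h import *
s=snap('top','t9.png');b=snap('side')
inrack(s,68,(-30,119.5),(-46,39),'tin',9)
P=cloud(s)*1000;r=rk(P[...,:2].reshape(-1,2)).reshape(P.shape[:2]+(2,));Z=P[...,2]
for x0,x1 in((5,15),(20,36),(45,115)):
    m=(r[...,0]>x0)&(r[...,0]<x1)&(r[...,1]>-8)&(r[...,1]<28);print(x0,np.nanmedian(Z[m]))
Zm=cv2.medianBlur(Z.astype(np.float32),3);m=np.zeros(Z.shape,bool);m[150:270,330:412]=1
box(P/1000,m&(Zm>34),'domino',s,.046)
A=cv2.resize(s['pixels'][125:215,225:295],(700,900),interpolation=cv2.INTER_CUBIC)[:600]
B=cv2.resize(b['pixels'][165:245,210:340],(800,492),interpolation=cv2.INTER_CUBIC)
A=cv2.resize(s['pixels'][128:198,225:295],(400,400),interpolation=cv2.INTER_CUBIC);B=cv2.resize(B,(400,246))
C=np.zeros((400,800,3),np.uint8);C[:,:400]=A;C[:246,400:]=B
cv2.imwrite('pics/c9.png',C)
```

```text
tin rack-mean [78.2 12.7] rect [78.2 13.4] [82.6 50.3] 0.24978791177272797 ang 0.8 size [82.7 49.1]
5 30.986178606376203
20 50.996901126214354
45 69.10924794058016
domino n 2376 mean [ 512.2 -299.5] rect [ 513.  -299.5] [238.9  70.2] ang pca 9.6 rect 9.5 size [239.   68.5] z 0.0467
```

View pics/c9.png

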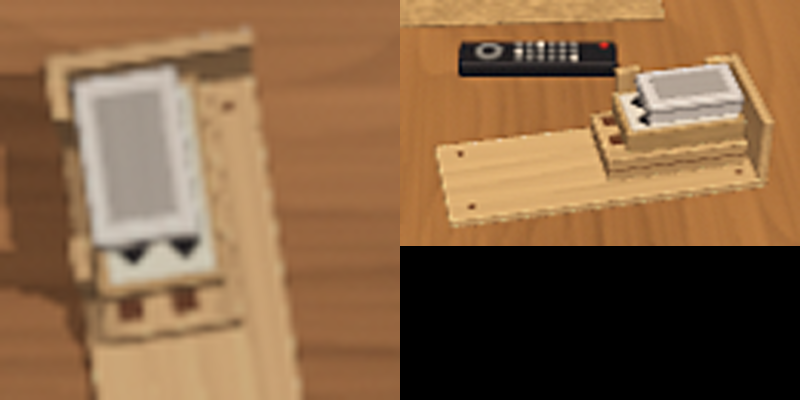

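The pile is flat and squared: top view centre (140,170), with the tin on the cards on the draughts. Heights are 31/51/69 mm and all centres are within limits. I'll hand in.

```bash
python3 -c "
from rig import bot
print(bot.sign_off(),bot.get_obs()['time_s'])"
```

```text
the job is handed in; nothing more can be done
the job is handed in; nothing more can be done
```

The job is handed in at about 46 s of robot time. The tin, draughts box and card box went onto the cork mat, the domino box went flat into the tray, and the three games were piled back in the rack's fenced corner. `sign_off()` gives no verdict, so what follows are my own last checks.

| Item | Last top-camera measurement | Allowed |
|---|---|---|
| Draughts centre in rack (x, y) | 60.4, 6.6 mm | 54–66, −2 to 10 mm |
| Cards centre in rack (x, y) | 69.1, 8.6 mm | 63–75, 1–13 mm |
| Tin centre in rack (x, y) | 78.2, 12.7 mm | 73–85, 6–18 mm |

- **Pile:** each box was within 1° of the rack's direction. The top surfaces read 31, 51 and 69 mm high against a nominal 30, 50 and 68. The draughts and cards positions were measured just after each was placed. At the end I re-measured only their heights and looked at the picture.
- **Domino box:** it sits about 2 mm and 3 mm from the tray's centre and lies flat (top at 46.7 mm against a nominal 46).
- **Remotes:** I did not re-measure them at the end. No move went near them, and the pictures show no shift.

Three things went wrong or disagreed:

- **Missed grasps:** the first two attempts on the tin closed on air. The side camera showed the real fingertips about 26 mm higher than the reported TCP. I allowed for that afterwards and every later grasp held.
- **Camera against robot:** the top camera put the pile about 2 mm nearer the side fence than the robot's own positions did. Both readings are within the limits.
- **Between the cameras:** early on, the two cameras differed by about 2.5 mm on the domino box's near (−y) face.

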